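# Load the ink tank into the shop's label printer

### The job

Load the orange ink tank into the label printer. First stand the tank upright on its black foot on the rubber mat and let go of it for a moment, so the ink settles to the outlet; then take it again, put it foot first into the blue cradle and let go, swing the red-barred clamp down over it until it is fully closed and the tank is driven home, and finally press the green key fully down so that the white key pops up. Leave the other goods on the counter alone.

Things in the scene. Friction and masses are not known exactly. Their poses are not given: they have to be found in the camera images.
- ink_orange: Ink tank to load: white box 110 x 64 x 40 mm (x, y, z), 0.3 kg, orange band and label, orange top end (+x), black foot band with brass outlet (-x). Starts lying on a 110 x 64 mm face, top end roughly to the robot's left. Origin: centre of that face; tank's middle is 20 mm along +z. +x runs foot to top: it points up when the tank stands. Fits the cradle either way round (half turn about x).
- ink_orange_foot (a point): Centre of the tank's foot face (64 mm along y, 40 mm along z), axes as ink_orange.
- ink_green: Another tank of the same size and shape with green bands, lying nearby: leave it alone. Axes as ink_orange; the two may have changed places.
- mat_top (a point): Centre of the upper face of the square black rubber mat, 130 x 130 x 4 mm, fixed on the counter.
- cradle (a point): Centre of the blue-rimmed well in the printer, at the height of the foot face when the tank is home, 30 mm above the counter. z up, -x to the printer's front. Well 67 mm (x) by 43 mm (y): the tank's 64 mm side goes along x, 40 mm along y, 1.5 mm to spare each side. Its flared rim ends 53 mm above the point.
- ejector (a joint): Sprung steel plate at the bottom of the well (m): 0 up, 0.014 pressed to the home height, stop at 0.016. It pushes up with 5 N when up and 9 N at home, so an inserted tank rests 14 mm above home until the clamp presses it down.
- printer: Label printer, fixed; axes as cradle, origin on the counter below the cradle. Grey deck 50 mm high, x -130 to +130 mm, y -90 to +150 mm; white housing 120 mm high behind at x +115 to +195 mm, with a paper roll on it up to 160 mm. Clamp posts at x 90 mm, y +-68 mm, 170 mm high.
- clamp (a joint): Angle of the clamp, a steel fork hinged behind the cradle (rad): 0 closed (fork level, hard stop), 1.5 to 1.8 standing up at the start. It turns about the cradle's y: opening swings the red bar up and back. Hinge friction 0.9 N m: it stays where left, also closed against the ejector. It takes about 5 N at the bar, 9 to 10 N near the end.
- clamp_bar (a point): Middle of the clamp's red round bar, 16 mm thick, along the cradle's y between the fork's arms (98 mm free), 180 mm from the hinge. It can be pinched (it turns in the fingers) or pushed. Closed, it is 120 mm above and 90 mm in front (-x) of cradle, 58 mm ahead of the tank's face. A black roller halfway along the fork presses on the tank's top.
- clamp_hinge (a point): Point on the clamp's hinge axis, fixed, 90 mm behind (+x) and 120 mm above cradle; axes as cradle.
- run_key (a joint): Green key (m): 0 up, 0.010 fully down. Linked to the white key: pressing one lifts the other as much; both stay where left. It takes about 3 N.
- run_key_top (a point): Centre of the green key's upper face (30 mm along cradle x, 34 mm along y); moves with the key: 14 mm above the deck when up, 4 mm when down.
- load_key (a joint): White key (m): 0 down (as at the start), -0.010 fully up.
- load_key_top (a point): Centre of the white key's upper face, same size as the green one and 40 mm in front of it (-x of the cradle).
- honey_jar: Amber jar, 68 mm across, 90 mm high. Origin: centre of its underside. Leave it alone.
- pickle_jar: Green jar, 68 mm across, 110 mm high. Origin: centre of its underside. Leave it alone.
- juice_bottle: Orange bottle, 72 mm across, 210 mm high. Origin: centre of its underside. Leave it alone.
- jam_jar: Red jar, 72 mm across, 75 mm high. Origin: centre of its underside. Leave it alone.
- label_roll: White roll of labels, 90 mm across, 50 mm high. Origin: centre of its underside. Leave it alone.
- sauce_jar: Brown jar, 60 mm across, 80 mm high. Origin: centre of its underside. Leave it alone.
Mind the look-alikes: they are no part of the job. What is shaped like the ink_orange but purple is not meant.

How it is judged:
By the outcome, as a careful person would: the job done as asked, in the order asked, and still so for the second after the job is handed in, with the robot touching nothing.
It also fails if it takes over 72 s, if anything falls off the work surface, if the arm or the gripper's body presses on something with over 40 N, if the wrist force passes 120 N, or if a joint passes its speed limit or range.

### The arm

A 7-joint arm with a two-finger parallel gripper is mounted at the origin on the work surface. World frame = base frame: x ahead of the robot, y to its left, z up, the work surface at z = 0. Lengths are in m, angles in rad, forces in N, time in s.
With the tool pointing down it reaches from about 0.35 to 0.9 m from the base axis. Payload 8.1 kg.
Tool frame: the origin (TCP) lies at the very end of the fingers, on their centre line; the grasp point (between the pads) lies 19 mm behind it (grasp_offset is the distance from the TCP to the grasp point, in m); z points along the fingers, y is the line along which they close (so a half turn about z gives the same grasp; the last joint's range is limited). The gripper opens to 92 mm and grips with 3 to 60 N. Pads are 19 mm wide; open, the fingers measure 130 mm over their backs; the gripper's body (75 mm by 190 mm) begins 47 mm behind the grasp point.
Start: joints at [1.207, 0.434, 0.025, 1.573, -0.012, 1.134, -0.075], TCP at [0.161, -0.604, 0.227] pointing down, gripper open.
Joint ranges: [-2.62, 2.62], [-0.44, 2.09], [-1.27, 1.32], [0.08, 2.57], [-1.32, 4.46], [0.12, 2], [-2.74, 2.74]. Speed limits (rad/s): [2.22, 2.22, 3.01, 3.01, 3.14, 3.14, 3.14].

### API

Orientations are given as a rotation vector (axis times angle).
In Python, from cell import observe, get_image, camera_params, sign_off, silhouettes, grasp_offset gives the robot as it stands. The module is installed in compiled form; this text tells all that it offers.
- The arm moves only by the tool jog_arm, never from a script. Its argument "motion" is a list that holds one entry, the list of rows, each a list of 7 numbers: the shift along the tool's x, y, z in m, then the turn, a rotation vector about the tool's x, y, z in rad, then the closure, from -1 (fully open) to 1 (shut), so that 0 is half open. In form: [[[dx, dy, dz, wx, wy, wz, hand], ...]]. A call has 1 to 10 rows; each row is the pose to reach, as a shift and turn from the pose commanded when the call began, along the tool's axes at that moment; what a row does not reach only later rows make up. A row lasts 1/12 s, in which the tool goes at most 41.7 mm and 7.16 degrees, less where a joint would pass 70% of its speed; a pose out of reach is approached as far as the arm can. A call with a gripper value outside its range is refused whole. The fingers move at their own pace and stop on an object; "force" is the grip in N (left out, the last holds). Time passes only in rows, so rows that repeat a pose let the fingers close. It gives the time, the measured TCP pose, the force, the opening and the grip force at its end, in the units of the state.
- observe(): the state, without advancing time (a new reading comes with each control period).
- get_image(name): name is "scene" or "side" or "wrist"; returns the picture (400x640x3 uint8, red, green, blue); there is no depth.
- camera_params(name): a dict with "vertical_fov" (degrees; the focal length in pixels is half the picture's height over the tangent of half this angle, whatever the lens; pixels are square), "cx", "cy" (the principal point, pixels), "dist_coeffs" ([k1, k2, p1, p2, k3] as OpenCV has them; the pictures are not rectified), "T" (4x4, takes a point from camera to world coordinates). Camera axes: x right, y down, z forward; pixel columns grow to the right and rows downward; lengths in m; the calibration is good to about 2 mm. A picture is of the moment at which its call begins: read the wrist's pose just before it. camera_params takes no time and is no camera call; for the wrist camera it gives the pose at the moment of the call.
- sign_off(): hands the job in; it is judged then, once.
Trained networks look in the newest picture that a camera, given by its name, has taken for a name from the list of things; names that differ only in an ending like _2 or _b are one class to them, and where a whole thing is asked for, a point or a joint stands for the part that bears it (a point fixed in the world has none). Each returns a list of dicts, best first, with "p" (0 to 1); they miss things now and then, are a little off and sometimes report something else, mostly with a low value. They report only what shows in the picture. A call takes as long as a camera call. They do not tell look-alikes from the thing itself.
- silhouettes(query, camera): "mask" (400x640 bool, what is visible of it) and "pixel" ([column, row] in pixels, amid what is visible of it).
The state is a dict: "clock": time; "joints": joint angles; "dq": joint speeds; "joint_efforts": joint torques, N m; "position": TCP position; "ee_rot": TCP orientation; "force": force on the tool from outside, world axes, zero at the start; "ft_torque": the same for the moment, N m; "width": opening from 0.0 (shut) to 1.0 (fully open); "gripper_force": force on a finger pad.
Only numpy, scipy, OpenCV 4.12 (cv2) and the standard library are available. Lean on these libraries where they do the work, as an engineer would, in place of code of your own. Each camera call takes 0.05 s, during which the arm holds its last target. There are 200 camera calls.

## Working session

There is one attempt and no reset: what is moved stays moved. The work goes in short steps, Python scripts to look and compute and a tool call to move; the robot and the scene stay as the last step left them, time stands still between calls to the robot, and variables do not carry over. Pictures are saved under pics/ and viewed, at most 10 in all, crops included, and the job is handed in when it is done.

Besides the shell and the picture viewer there is one more tool, called after "Request:" as name(argument=value, ...), one argument or row to a line, values as JSON. jog_arm: Moves the arm, as the interface text tells. Its arguments: {"type":"object","properties":{"motion":{"type":"array"},"force":{"type":"number"}},"required":["motion"]}

```bash
mkdir -p pics; cat > h.py <<'E'
import numpy as np, cv2
from cell import *
from scipy.spatial.transform import Rotation as R
def K(c):
    p=camera_params(c); f=200/np.tan(np.radians(p["vertical_fov"])/2)
    return np.array([[f,0,p["cx"]],[0,f,p["cy"]],[0,0,1.]]),np.array(p["dist_coeffs"],float),np.array(p["T"])
def ray(c,px,par=None):
    k,d,T=par or K(c)
    u=cv2.undistortPoints(np.array(px,float).reshape(-1,1,2),k,d).reshape(-1,2)
    v=np.c_[u,np.ones(len(u))]@T[:3,:3].T
    return T[:3,3],v
def atz(c,px,z,par=None):
    o,v=ray(c,px,par); return o+v*((z-o[2])/v[:,2:3])
def proj(c,P,par=None):
    k,d,T=par or K(c); Ti=np.linalg.inv(T)
    r,_=cv2.Rodrigues(Ti[:3,:3]); return cv2.projectPoints(np.array(P,float).reshape(-1,1,3),r,Ti[:3,3],k,d)[0].reshape(-1,2)
def tri(obs):
    A=np.zeros((3,3));b=np.zeros(3)
    for c,px in obs:
        o,v=ray(c,px);v=v[0]/np.linalg.norm(v[0]);M=np.eye(3)-np.outer(v,v);A+=M;b+=M@o
    return np.linalg.solve(A,b)
def save(c,n):
    im=get_image(c); cv2.imwrite(f"pics/{n}.png",im[:,:,::-1]); return im
E
python3 - <<'E'
from h import *
np.set_printoptions(precision=3,suppress=True)
s=observe(); print(s["clock"],s["position"],s["ee_rot"],s["width"],grasp_offset)
save("scene","s0");save("side","d0")
for c in("scene","side"):
    k,d,T=K(c);print(c,T[:3,3],T[:3,2],k[0,0],d)
    for q in("ink_orange","ink_green","mat_top","clamp_bar","run_key_top","load_key_top","printer"):
        for r in silhouettes(q,c)[:3]:
            print(q,r["p"],np.round(r["pixel"]),r["mask"].sum())
E
```

```text
0.0 [ 0.161 -0.603  0.226] [-3.113 -0.408  0.   ] 1.0014332692907972 0.0188
scene [ 1.146 -0.417  1.384] [-0.423  0.279 -0.862] 434.85191879761413 [0.034 0.    0.    0.    0.   ]
ink_orange 0.87 [447. 177.] 635
ink_orange 0.65 [367. 212.] 632
ink_green 0.82 [393. 171.] 600
ink_green 0.22 [370. 210.] 660
mat_top 0.94 [332. 186.] 1042
clamp_bar 0.81 [288. 228.] 764
load_key_top 0.7 [393. 169.] 624
load_key_top 0.21 [348. 131.] 502
printer 0.84 [286. 238.] 6949
printer 0.26 [370. 212.] 638
side [-0.346  0.775  1.12 ] [ 0.556 -0.5   -0.664] 514.323418804105 [0.035 0.    0.    0.    0.   ]
ink_orange 0.87 [167. 268.] 977
ink_orange 0.7 [268. 226.] 873
ink_green 0.84 [239. 273.] 1118
ink_green 0.72 [352. 181.] 8279
ink_green 0.37 [430. 150.] 610
mat_top 0.59 [314. 258.] 1542
clamp_bar 0.61 [344. 118.] 876
run_key_top 0.5 [358. 198.] 82
printer 0.59 [351. 183.] 8500
```

View pics/s0.png

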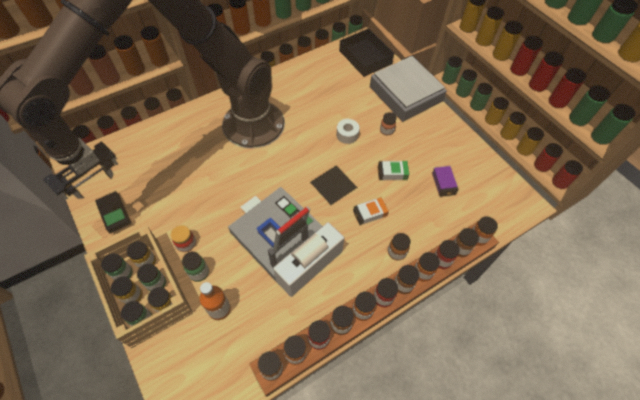

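View pics/d0.png

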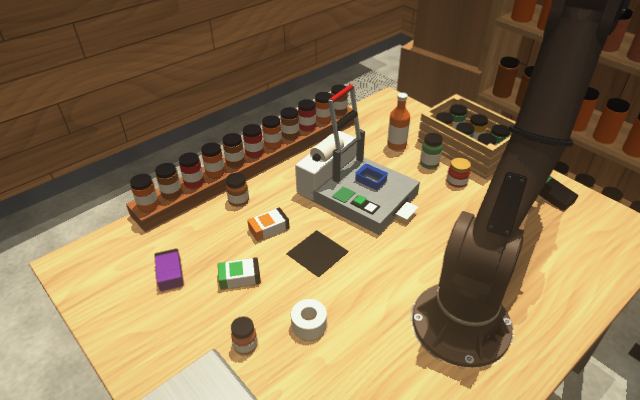

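The scene view shows the orange tank at (371,211), mat at (333,185), the printer at (286,238) and the purple look-alike at (446,180). The side view shows the tank at (268,224), mat at (317,253), well at (371,176) and keys at (365,203). Next I fit poses from both views.

```bash
cat > fit.py <<'E'
from h import *
from scipy.optimize import minimize
def hull(c,P,par):
    m=np.zeros((400,640),np.uint8); cv2.fillConvexPoly(m,cv2.convexHull(np.round(proj(c,P,par)*16).astype(np.int32)),1,shift=4); return m>0
def fit(masks,model,x0,step=(.01,.01,.1)):
    pars={c:K(c) for c in masks}
    def cost(x):
        r=R.from_euler("z",x[2]).as_matrix(); P=model@r.T+[x[0],x[1],0]; s=0
        for c,m in masks.items():
            h=hull(c,P,pars[c]); s-= (h&m).sum()/max(1,(h|m).sum())
        return s/len(masks)
    sim=np.array([x0]+[np.array(x0)+np.eye(3)[i]*step[i] for i in range(3)])
    r=minimize(cost,x0,method="Nelder-Mead",options=dict(initial_simplex=sim,xatol=1e-4,fatol=1e-4)); return r.x,r.fun
def box(x,y,z): return np.array([[a,b,c] for a in x for b in y for c in z])
E
python3 - <<'E'
from fit import *
np.set_printoptions(precision=4,suppress=True)
def pick(q,c,px):
    rs=[r for r in silhouettes(q,c) if np.hypot(*(np.array(r["pixel"])-px))<15]
    return rs[0]["mask"] if rs else None
ims={c:get_image(c) for c in("scene","side")}
m={"scene":pick("ink_orange","scene",(371,211)),"side":pick("ink_orange","side",(268,224))}
T=box((-.055,.055),(-.032,.032),(0,.04))
x0=atz("scene",(371,211),.02)[0]
print(x0, [fit(m,T,(x0[0],x0[1],a)) for a in(1.2,1.9)])
mm={"scene":pick("mat_top","scene",(333,185)),"side":pick("mat_top","side",(317,253))}
x0=atz("scene",(333,185),.004)[0]; M=box((-.065,.065),(-.065,.065),(.004,.0039))
print("mat",x0,[fit({c:mm[c]},M,(x0[0],x0[1],.3)) for c in mm if mm[c] is not None])
for c in ims:
    h=cv2.cvtColor(ims[c],cv2.COLOR_RGB2HSV)
    reg=np.zeros((400,640),bool)
    if c=="scene": reg[190:290,225:345]=1
    else: reg[80:235,290:425]=1
    for n,lo,hi in(("blue",(110,120,60),(128,255,255)),("red",(0,160,90),(6,255,255)),("green",(50,80,50),(85,255,255))):
        k=(cv2.inRange(h,lo,hi)>0)&reg
        N,l,st,ce=cv2.connectedComponentsWithStats(k.astype(np.uint8))
        print(c,n,[(st[i,4],st[i,:4],ce[i]) for i in range(1,N) if st[i,4]>8])
a=cv2.resize(ims["scene"][150:300,220:420],None,fx=2,fy=2,interpolation=2);b=cv2.resize(ims["side"][80:250,230:430],None,fx=4,fy=4,interpolation=2)
a=cv2.resize(ims["scene"][190:270,228:328],None,fx=4,fy=4,interpolation=2);b=cv2.resize(ims["side"][150:250,230:430][:80,110:210],None,fx=4,fy=4,interpolation=2)
e=cv2.resize(ims["scene"][190:235,340:400],None,fx=4,fy=4,interpolation=2);f=cv2.resize(ims["side"][200:245,238:298],None,fx=4,fy=4,interpolation=2)
o=np.zeros((500,800,3),np.uint8);o[:320,:400]=a;o[:320,400:]=b;o[320:,:240]=e;o[320:,400:640]=f
cv2.imwrite("pics/c1.png",o[:,:,::-1])
E
```

```text
[0.6053 0.1636 0.02  ] [(array([0.6013, 0.1609, 1.3522]), np.float64(-0.8883564095753895)), (array([0.6015, 0.1643, 1.3461]), np.float64(-0.8833912894766844))]
mat [0.4319 0.1138 0.004 ] [(array([0.4323, 0.1174, 0.1518]), np.float64(-0.9130019120458891)), (array([0.4246, 0.1175, 0.0991]), np.float64(-0.9362394274560832))]
scene blue [(np.int32(75), array([258, 219,  21,  16], dtype=int32), array([267.5067, 224.8267])), (np.int32(9), array([264, 236,   8,   8], dtype=int32), array([267.6667, 239.5556]))]
scene red [(np.int32(153), array([279, 208,  29,  25], dtype=int32), array([293.2614, 219.8889]))]
scene green [(np.int32(83), array([285, 204,  11,  11], dtype=int32), array([290.1325, 208.7229])), (np.int32(23), array([306, 217,   6,   7], dtype=int32), array([308.4348, 220.3043]))]
side blue [(np.int32(181), array([356, 164,  32,  19], dtype=int32), array([371.5746, 171.7735]))]
side red [(np.int32(122), array([330,  84,  23,  17], dtype=int32), array([341.3525,  92.4098])), (np.int32(20), array([307, 107,   9,  10], dtype=int32), array([310.7, 111.9]))]
side green [(np.int32(202), array([332, 187,  23,  16], dtype=int32), array([343.4604, 194.1089])), (np.int32(80), array([353, 195,  14,  10], dtype=int32), array([359.575, 199.3  ]))]Traceback (most recent call last):
  File "<stdin>", line 26, in <module>
ValueError: could not broadcast input array from shape (320,360,3) into shape (320,400,3)
```

```bash
python3 - <<'E'
from fit import *
np.set_printoptions(precision=4,suppress=True)
ims={c:get_image(c) for c in("scene","side")}
print("green",tri([("scene",(290.1,208.7)),("side",(359.6,199.3))]),"red",tri([("scene",(293.3,219.9)),("side",(341.4,92.4))]))
def barend(c,reg,s):
    h=cv2.cvtColor(ims[c],cv2.COLOR_RGB2HSV);k=(cv2.inRange(h,(0,150,80),(7,255,255))>0);r=np.zeros_like(k);r[reg]=1
    p=np.argwhere(k&r)[:,::-1];m=p.mean(0);d=np.linalg.svd(p-m,full_matrices=False)[2][0];d*=np.sign(d[0]);t=(p-m)@d
    return m+d*t.min(),m+d*t.max()
s=barend("scene",np.s_[205:235,275:312],1);d=barend("side",np.s_[80:104,328:356],1)
print(s,d)
e1=tri([("scene",s[0]),("side",d[1])]);e2=tri([("scene",s[1]),("side",d[0])]);print("bar ends",e1,e2,np.linalg.norm(e1-e2),np.arctan2(*(e2-e1)[[1,0]])-np.pi/2)
print("blue at .083",atz("scene",[[267.5,226]],.083),atz("side",[[371.6,174]],.083))
print("key at .064",atz("scene",[[290.1,208.7]],.064),atz("side",[[359.6,199.3]],.064))
a=cv2.resize(ims["scene"][190:270,228:328],None,fx=4,fy=4,interpolation=2);b=cv2.resize(ims["side"][150:230,330:430],None,fx=4,fy=4,interpolation=2)
e=cv2.resize(ims["scene"][190:235,340:400],None,fx=4,fy=4,interpolation=2);f=cv2.resize(ims["side"][200:245,238:298],None,fx=4,fy=4,interpolation=2)
o=np.zeros((500,800,3),np.uint8);o[:320,:400]=a;o[:320,400:]=b;o[320:,:240]=e;o[320:,400:640]=f
cv2.imwrite("pics/c1.png",o[:,:,::-1])
E
```

```text
green [ 0.4642 -0.09    0.0604] red [ 0.6372 -0.1672  0.3288]
(array([279.8387, 231.0172]), array([306.8135, 208.7739])) (array([331.1094,  99.6067]), array([352.0853,  85.1236]))
bar ends [ 0.6463 -0.2173  0.33  ] [ 0.6271 -0.117   0.3288] 0.1021219234771852 0.19007726629438437
blue at .083 [[ 0.4944 -0.1929  0.083 ]] [[ 0.5069 -0.1861  0.083 ]]
key at .064 [[ 0.4667 -0.0902  0.064 ]] [[ 0.4609 -0.0879  0.064 ]]
```

View pics/c1.png

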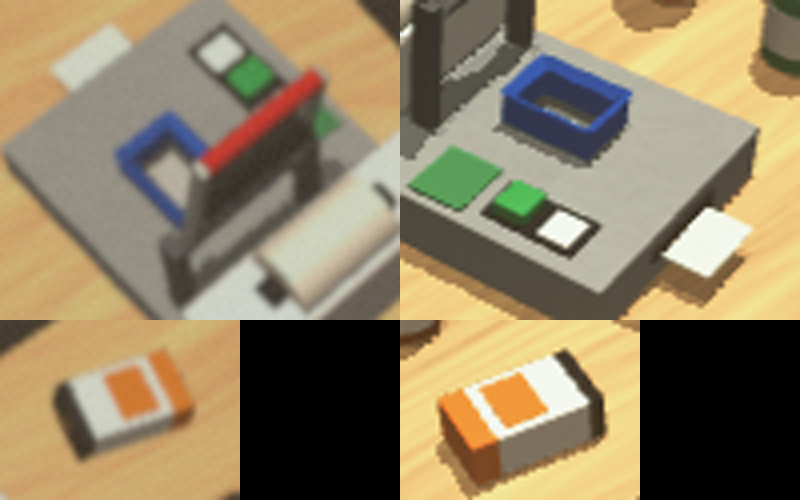

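The crops show the rim at side (372,173), green key (360,199) and white key (370,207). The tank's black foot points right of the robot and its orange end left, which matches the fitted yaw of 1.35. Next I compute the pregrasp.

```bash
cat >> h.py <<'E'
np.set_printoptions(precision=4,suppress=True)
G=0.0188
def rot(z,y):
    z=np.array(z,float);z/=np.linalg.norm(z);y=np.array(y,float);y-=z*(y@z);y/=np.linalg.norm(y)
    return np.c_[np.cross(y,z),y,z]
def rel(p,Rm,sym=True,p0=None,r0=None):
    "relative row from current pose to TCP p, orientation Rm"
    s=observe();p0=np.array(s["position"]) if p0 is None else p0;r0=R.from_rotvec(s["ee_rot"]).as_matrix() if r0 is None else r0
    w=R.from_matrix(r0.T@Rm).as_rotvec()
    w2=R.from_matrix(r0.T@Rm@np.diag([-1,-1,1])).as_rotvec()
    return np.round(r0.T@(np.array(p)-p0),4),np.round(w,4),np.round(w2,4)
E
cat > g.py <<'E'
from h import *
import sys
x,y,a,t=map(float,sys.argv[1:5])   # tank, tilt
back=float(sys.argv[5]); gx=.02; gz=.025
ex=np.array([np.cos(a),np.sin(a),0]);ey=np.array([-np.sin(a),np.cos(a),0]);ez=np.array([0,0,1.])
z=-np.cos(t)*ez-np.sin(t)*ex
g=np.array([x,y,0])+gx*ex+gz*ez
Rm=rot(z,-ey)
print(observe()["clock"],g+z*(G-back),*rel(g+z*(G-back),Rm))
E
python3 g.py .6013 .1615 1.35 .785 .13
python3 - <<'E'
from h import *
k,d,T=K("wrist");s=observe();r=R.from_rotvec(s["ee_rot"]).as_matrix()
print("cam in tool",r.T@(T[:3,3]-s["position"]),r.T@T[:3,:3],k[0,0])
print(rel(np.array([.3,-.35,.4]),r)[0])
E
```

```text
1.2 [0.6229 0.2577 0.1037] [ 0.6683 -0.7134  0.1231] [-0.4266 -0.7043 -1.0305] [-0.7986  0.4838  1.9291]
cam in tool [ 0.0733 -0.0002 -0.1573] [[-0.0003 -0.9617 -0.274 ]
 [ 1.     -0.0003 -0.0002]
 [ 0.0001 -0.274   0.9617]] 323.62330954931053
[ 0.1996 -0.2095 -0.1733]
```

Request:
jog_arm(
  motion=[
    [[0.1,-0.1,-0.15,0,0,-0.3,-1],[0.1,-0.1,-0.15,0,0,-0.3,-1],[0.1,-0.1,-0.15,0,0,-0.3,-1],[0.1,-0.1,-0.15,0,0,-0.5,-1],[0.1,-0.1,-0.15,0,0,-0.6,-1],[0.35,-0.37,-0.17,0,0,-0.9,-1],[0.35,-0.37,-0.17,0,0,-0.9,-1],[0.35,-0.37,-0.17,0,0,-1.0,-1],[0.5,-0.52,-0.15,0,0,-1.0,-1],[0.5,-0.52,-0.15,0,0,-1.0,-1]],
  ],
)

```text
clock: 2.03
position: [0.3311, -0.2963, 0.3828]
ee_rot: [2.532, 1.857, -0.0]
force: [1.2, 0.6, 1.3]
width: 0.998
gripper_force: 0.0
```

```bash
python3 g.py .6013 .1615 1.35 .785 .13;python3 g.py .6013 .1615 1.35 0 .25; python3 -c "
from h import *
print(observe()['joints'])"
```

```text
2.0333 [0.6229 0.2577 0.1037] [0.6164 0.1116 0.2787] [-0.0321 -0.7835 -0.0804] [-1.1702  0.048   2.8305]
2.0333 [0.6057 0.181  0.2562] [0.5379 0.1184 0.1262] [ 0.001   0.001  -0.0844] [ 0.0015 -0.0016  3.0572]
[ 0.9256  0.058  -0.333   1.6929  0.0198  1.3926  0.2844]
```

Request:
jog_arm(
  motion=[
    [[0.25,0.06,0.0,0,0,-0.08,-1],[0.25,0.06,0.0,0,0,-0.08,-1],[0.25,0.06,0.0,0,0,-0.08,-1],[0.25,0.06,0.0,0,0,-0.08,-1],[0.25,0.06,0.0,0,0,-0.08,-1],[0.58,0.11,0.05,0,-0.2,-0.08,-1],[0.58,0.11,0.05,0,-0.4,-0.08,-1],[0.58,0.11,0.05,0,-0.5,-0.08,-1],[0.58,0.11,0.05,0,-0.5,-0.08,-1],[0.58,0.11,0.05,0,-0.5,-0.08,-1]],
  ],
)

```text
clock: 2.87
position: [0.5173, 0.0332, 0.3596]
ee_rot: [2.186, 1.731, -0.572]
force: [2.1, -1.1, 0.4]
width: 1.004
gripper_force: 0.0
```

```bash
python3 g.py .6013 .1615 1.35 .785 .13; python3 -c "
from h import *
print(observe()['joints'])"
```

```text
2.8667 [0.6229 0.2577 0.1037] [0.3355 0.0544 0.1076] [-0.0216 -0.2855 -0.0021] [-0.4466  0.0337  3.1074]
[ 0.0189  0.4197 -0.6726  1.4604  0.5579  1.758  -0.9039]
```

Request:
jog_arm(
  motion=[
    [[0.33,0.054,0.03,-0.02,-0.28,0,-1],[0.33,0.054,0.03,-0.02,-0.28,0,-1],[0.33,0.054,0.03,-0.02,-0.28,0,-1],[0.33,0.054,0.05,-0.02,-0.28,0,-1],[0.33,0.054,0.08,-0.02,-0.28,0,-1],[0.33,0.054,0.08,-0.02,-0.28,0,-1],[0.33,0.054,0.08,-0.02,-0.28,0,-1],[0.33,0.054,0.08,-0.02,-0.28,0,-1],[0.33,0.054,0.08,-0.02,-0.28,0,-1],[0.33,0.054,0.08,-0.02,-0.28,0,-1]],
  ],
)

```text
clock: 3.7
position: [0.6213, 0.2685, 0.1254]
ee_rot: [1.978, 1.594, -0.82]
force: [0.4, 0.3, -1.7]
width: 0.995
gripper_force: 0.0
```

```bash
python3 g.py .6013 .1615 1.35 .785 .13; python3 - <<'E'
from fit import *
print(observe()['joints'])
par=K("wrist"); save("wrist","w1")
for q in("ink_orange","ink_green"):
  for r in silhouettes(q,"wrist")[:3]: print(q,r["p"],r["pixel"],r["mask"].sum())
print(proj("wrist",[[.6013,.1615,.02]],par))
E
```

```text
3.7 [0.6229 0.2577 0.1037] [0.008  0.0041 0.0227] [-0.005  -0.007   0.0084] [ 0.011  -0.0078 -3.1332]
[-0.5077  1.0538 -0.5186  0.9827  0.7602  1.9368 -1.1782]
ink_orange 0.85 [320.1, 179.6] 6523
ink_green 0.73 [95.0, 61.8] 18118
[[321.2593 188.5045]]
```

View pics/w1.png

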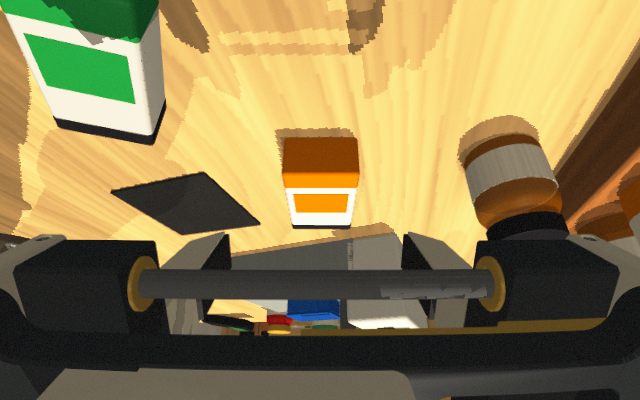

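The wrist view shows the orange tank at (320,180) between the fingers. The green tank at (95,62) and a jar at (515,170) lie near the gripper body's sides, so I check clearances.

```bash
python3 - <<'E'
from fit import *
par=K("wrist")
T=box((-.055,.055),(-.032,.032),(0,.04))
m=[r["mask"] for r in silhouettes("ink_orange","wrist")][0]
print("orange",[fit({"wrist":m},T,(.601,.161,a)) for a in(1.25,1.4)])
x0=atz("scene",(393,171),.02)[0]
get_image("scene");get_image("side")
mm={}
for c,p in(("scene",(393,171)),("side",(239,273))):
    for r in silhouettes("ink_green",c):
        if np.hypot(*(np.array(r["pixel"])-p))<15: mm[c]=r["mask"];break
print(mm.keys());gx,f=fit(mm,T,(x0[0],x0[1],1.6));print("green",gx,f)
print("jar",atz("wrist",[(515,165),(460,170),(555,150)],.04,par))
s=observe();r=R.from_rotvec(s["ee_rot"]).as_matrix()
ex=r[:,0];
a=1.35;e=np.array([np.cos(a),np.sin(a),0]);z=r[:,2]
g=np.array([.6013,.1615,0])+.02*e+[0,0,.025]
for sy in(-1,1):
  for sx in(-1,1): print("body corner",g-z*.047+r[:,1]*.095*sy+ex*.0375*sx, "finger",g+z*G+r[:,1]*.065*sy)
print("green corners",(box((-.055,.055),(-.032,.032),(0,))@R.from_euler("z",gx[2]).as_matrix().T+[gx[0],gx[1],0]))
E
```

```text
orange [(array([0.6007, 0.1498, 1.3659]), np.float64(-0.9846719803801349)), (array([0.6008, 0.1509, 1.3512]), np.float64(-0.9803023362345397))]
dict_keys(['scene', 'side'])
green [0.5051 0.3375 1.0234] -0.782753164556962
jar [[0.7702 0.1838 0.04  ]
 [0.7265 0.1858 0.04  ]
 [0.7956 0.1988 0.04  ]]
body corner [0.5145 0.2078 0.0851] finger [0.5394 0.1826 0.0117]
body corner [0.5262 0.2602 0.0327] finger [0.5394 0.1826 0.0117]
body corner [0.6998 0.1658 0.0846] finger [0.6661 0.1539 0.0114]
body corner [0.7115 0.2182 0.0322] finger [0.6661 0.1539 0.0114]
green corners [[0.5038 0.2738 0.    ]
 [0.4491 0.3071 0.    ]
 [0.561  0.3678 0.    ]
 [0.5064 0.4011 0.    ]]
```

```bash
python3 - <<'E'
from fit import *
par=K("wrist"); im=cv2.imread("pics/w1.png")
print("z0",atz("wrist",[(285,138),(357,138)],0,par)); print("z40",atz("wrist",[(283,172),(359,173),(290,228),(352,229)],.04,par))
print("green foot z40",atz("wrist",[(60,118),(152,135)],.04,par))
T=box((-.055,.055),(-.032,.032),(0,.04))
for x in((.6007,.15,1.36),(.6013,.161,1.35)):
    P=T@R.from_euler("z",x[2]).as_matrix().T+[x[0],x[1],0]
    for c in("wrist","scene","side"): print(c,proj(c,P).round(0).tolist())
print("green",atz("scene",[(393,170)],.03),atz("side",[(239,272)],.03))
print("mat z4 wrist",atz("wrist",[(111,190),(206,172),(260,223),(183,235)],.004,par))
E
```

```text
z0 [[0.5808 0.2098 0.    ]
 [0.6446 0.1956 0.    ]]
z40 [[0.5823 0.2134 0.04  ]
 [0.6441 0.1981 0.04  ]
 [0.5557 0.1046 0.04  ]
 [0.6241 0.0868 0.04  ]]
green foot z40 [[0.4524 0.3104 0.04  ]
 [0.5043 0.2793 0.04  ]]
wrist [[347.0, 198.0], [349.0, 228.0], [294.0, 198.0], [292.0, 228.0], [356.0, 137.0], [358.0, 174.0], [285.0, 138.0], [282.0, 174.0]]
scene [[356.0, 226.0], [357.0, 221.0], [349.0, 212.0], [350.0, 206.0], [384.0, 217.0], [386.0, 212.0], [377.0, 203.0], [378.0, 197.0]]
side [[283.0, 214.0], [282.0, 205.0], [292.0, 227.0], [292.0, 217.0], [251.0, 227.0], [250.0, 217.0], [260.0, 240.0], [258.0, 230.0]]
wrist [[346.0, 193.0], [347.0, 224.0], [291.0, 193.0], [289.0, 224.0], [355.0, 129.0], [358.0, 166.0], [282.0, 129.0], [280.0, 166.0]]
scene [[358.0, 225.0], [359.0, 220.0], [352.0, 210.0], [353.0, 205.0], [387.0, 216.0], [388.0, 211.0], [380.0, 202.0], [381.0, 196.0]]
side [[280.0, 216.0], [280.0, 207.0], [289.0, 229.0], [289.0, 219.0], [248.0, 228.0], [247.0, 219.0], [256.0, 241.0], [255.0, 232.0]]
green [[0.508  0.3338 0.03  ]] [[0.4953 0.3396 0.03  ]]
mat z4 wrist [[0.3587 0.1732 0.004 ]
 [0.4862 0.1814 0.004 ]
 [0.4962 0.0538 0.004 ]
 [0.368  0.039  0.004 ]]
```

```bash
python3 g.py .601 .1505 1.356 .785 .06;python3 g.py .601 .1505 1.356 .785 0
```

```text
4.1 [0.6115 0.1985 0.0541] [0.0058 0.0036 0.1039] [-0.0074 -0.0122 -0.0038] [-0.0191  0.0115  3.1377]
4.1 [0.6024 0.1571 0.0117] [0.0051 0.004  0.1639] [-0.0074 -0.0122 -0.0038] [-0.0191  0.0115  3.1377]
```

Request:
jog_arm(
  motion=[
    [[0.006,0.004,0.04,-0.007,-0.012,-0.004,-1],[0.006,0.004,0.08,-0.007,-0.012,-0.004,-1],[0.006,0.004,0.11,-0.007,-0.012,-0.004,-1],[0.006,0.004,0.13,-0.007,-0.012,-0.004,-1],[0.005,0.004,0.15,-0.007,-0.012,-0.004,-1],[0.005,0.004,0.164,-0.007,-0.012,-0.004,-1],[0.005,0.004,0.164,-0.007,-0.012,-0.004,-1],[0.005,0.004,0.164,-0.007,-0.012,-0.004,-1]],
  ],
)

```text
clock: 4.77
position: [0.602, 0.1572, 0.0106]
ee_rot: [1.968, 1.587, -0.818]
force: [0.8, 0.9, 0.2]
width: 1.0
gripper_force: 0.0
```

Request:
jog_arm(
  motion=[
    [[0,0,0,0,0,0,0],[0,0,0,0,0,0,0],[0,0,0,0,0,0,0.3],[0,0,0,0,0,0,0.5],[0,0,0,0,0,0,0.5],[0,0,0,0,0,0,0.5]],
  ],
  force=30,
)

```text
clock: 5.27
position: [0.6018, 0.1582, 0.0103]
ee_rot: [1.968, 1.589, -0.817]
force: [-1.2, 2.3, 2.0]
width: 0.696
gripper_force: 30.0
```

```bash
python3 - <<'E'
from h import *
s=observe();print(s["position"],s["joints"],s["width"],s["force"])
# tank pose in tool frame from estimate
r=R.from_rotvec(s["ee_rot"]).as_matrix();a=1.356
Rt=R.from_euler("z",a).as_matrix(); pt=np.array([.601,.1505,0])
np.savez("grasp.npz",R=r.T@Rt,p=r.T@(pt-s["position"]))
# standing targets on mat: foot centre at (xm,ym,.004), yaw variants
for da in(0,.2,.4,-.3):
    Ry=R.from_euler("z",a+da).as_matrix()@R.from_euler("y",-np.pi/2).as_matrix()  # x->up
    for h in(.10,.01):
        foot=np.array([.428,.113,.004+h]); org=foot-Ry@np.array([-.055,0,.02])
        Rw=Ry@(r.T@Rt).T; pw=org-Rw@(r.T@(pt-s["position"]))
        print(da,h,"tcp",pw,"z",Rw[:,2],"rel",*rel(pw,Rw)[:2])
E
```

```text
[0.6018 0.1582 0.0103] [-0.3656  1.066  -0.5123  1.3119  0.8179  1.6622 -1.2956] 0.6957140763675632 [-1.2147  2.31    2.0017]
0 0.1 tcp [0.4292 0.1226 0.1667] z [ 0.1504  0.6909 -0.7072] rel [-0.1608 -0.1614 -0.0599] [-0.0039  1.5708 -0.0005]
0 0.01 tcp [0.4292 0.1226 0.0767] z [ 0.1504  0.6909 -0.7072] rel [-0.0971 -0.1613  0.0037] [-0.0039  1.5708 -0.0005]
0.2 0.1 tcp [0.4273 0.1227 0.1667] z [ 0.0101  0.707  -0.7072] rel [-0.161  -0.1633 -0.0596] [-0.0039  1.565  -0.2226]
0.2 0.01 tcp [0.4273 0.1227 0.0767] z [ 0.0101  0.707  -0.7072] rel [-0.0974 -0.1632  0.004 ] [-0.0039  1.565  -0.2226]
0.4 0.1 tcp [0.4254 0.1223 0.1667] z [-0.1305  0.6949 -0.7072] rel [-0.1615 -0.1651 -0.0591] [-0.0039  1.5478 -0.4442]
0.4 0.01 tcp [0.4254 0.1223 0.0767] z [-0.1305  0.6949 -0.7072] rel [-0.0979 -0.165   0.0045] [-0.0039  1.5478 -0.4442]
-0.3 0.1 tcp [0.432  0.1218 0.1667] z [ 0.3478  0.6156 -0.7072] rel [-0.1609 -0.1586 -0.0598] [-0.0038  1.558   0.3325]
-0.3 0.01 tcp [0.432  0.1218 0.0767] z [ 0.3478  0.6156 -0.7072] rel [-0.0972 -0.1584  0.0039] [-0.0038  1.558   0.3325]
```

Request:
jog_arm(
  motion=[
    [[-0.02,0,-0.02,0,0,0,0.5],[-0.05,0,-0.05,0,0,0,0.5],[-0.08,-0.02,-0.08,0,0.1,0,0.5],[-0.11,-0.05,-0.11,0,0.22,0,0.5],[-0.13,-0.07,-0.12,0,0.34,0,0.5],[-0.15,-0.1,-0.12,0,0.46,0,0.5],[-0.16,-0.12,-0.11,0,0.58,0,0.5],[-0.17,-0.14,-0.1,0,0.7,0,0.5],[-0.17,-0.16,-0.08,0,0.82,0,0.5],[-0.17,-0.16,-0.07,0,0.94,0,0.5]],
  ],
)

```text
clock: 6.1
position: [0.429, 0.1239, 0.182]
ee_rot: [-2.392, -1.934, -0.11]
force: [-1.5, 0.6, -4.1]
width: 0.694
gripper_force: 30.0
```

```bash
cat > place.py <<'E'
from h import *
import sys
def stand(x,y,z,a,show=True):
    g=np.load("grasp.npz")
    Ry=R.from_euler("z",a).as_matrix()@R.from_euler("y",-np.pi/2).as_matrix()
    org=np.array([x,y,z])-Ry@np.array([-.055,0,.02]); Rw=Ry@g["R"].T; pw=org-Rw@g["p"]
    return pw,Rw
if __name__=="__main__":
    x,y,z,a=map(float,sys.argv[1:5]);pw,Rw=stand(x,y,z,a);s=observe();print(s["clock"],s["joints"],s["width"],pw,*rel(pw,Rw)[:2])
E
python3 place.py .428 .113 .07 1.356;python3 place.py .428 .113 .07 1.156
```

```text
6.1 [ 0.4785  0.3252 -0.981   2.0226  0.2481  0.8908 -0.833 ] 0.6937486480409387 [0.4292 0.1226 0.1327] [-0.0059  0.0006  0.049 ] [-0.0063  0.6901 -0.0006]
6.1 [ 0.4785  0.3252 -0.981   2.0226  0.2481  0.8908 -0.833 ] 0.6937486480409387 [0.4311 0.1222 0.1327] [-0.0059  0.0026  0.049 ] [-0.0932  0.688   0.184 ]
```

Request:
jog_arm(
  motion=[
    [[0,0,0,0,0.12,0,0.5],[0,0,0,0,0.24,0,0.5],[0,0,0.01,0,0.36,0,0.5],[0,0,0.02,0,0.48,0,0.5],[-0.006,0,0.03,-0.006,0.6,0,0.5],[-0.006,0,0.04,-0.006,0.69,0,0.5],[-0.006,0,0.05,-0.006,0.69,0,0.5],[-0.006,0,0.05,-0.006,0.69,0,0.5],[-0.006,0,0.05,-0.006,0.69,0,0.5]],
  ],
)

```text
clock: 6.85
position: [0.431, 0.1243, 0.1321]
ee_rot: [-1.969, -1.589, -0.81]
force: [0.7, -0.1, -2.1]
width: 0.698
gripper_force: 30.0
```

```bash
python3 place.py .428 .113 .004 1.356; python3 - <<'E'
from h import *
a=get_image("side")[130:290,220:420];b=get_image("scene")[110:270,240:440]
o=np.hstack([cv2.resize(i,None,fx=2,fy=2,interpolation=2) for i in(a,b)]);cv2.imwrite("pics/m1.png",o[:,:,::-1])
E
```

```text
6.85 [ 1.0825  0.7528 -1.2235  2.2482 -0.1676  0.4226 -0.0317] 0.6983978712896219 [0.4292 0.1226 0.0667] [-0.0476 -0.0013  0.045 ] [-0.0029  0.0033 -0.0019]
```

View pics/m1.png

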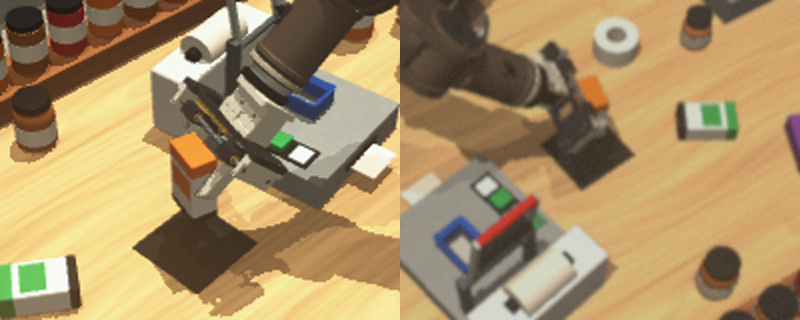

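The tank hangs upright over the mat, foot down. I lower it.

Request:
jog_arm(
  motion=[
    [[-0.012,0,0.011,0,0,0,0.5],[-0.024,0,0.022,0,0,0,0.5],[-0.032,-0.001,0.031,0,0.003,0,0.5],[-0.038,-0.001,0.036,0,0.003,0,0.5],[-0.038,-0.001,0.036,0,0.003,0,0.5]],
  ],
)

```text
clock: 7.37
position: [0.4301, 0.1227, 0.0795]
ee_rot: [-1.967, -1.59, -0.814]
force: [0.0, -0.3, -2.9]
width: 0.693
gripper_force: 30.0
```

```bash
python3 place.py .428 .113 .004 1.356
```

```text
7.3667 [ 1.0177  0.8454 -1.1293  2.2822 -0.1171  0.3092  0.0048] 0.6927674380445948 [0.4292 0.1226 0.0667] [-0.0092 -0.0009  0.0089] [-0.0016  0.0012  0.0003]
```

Request:
jog_arm(
  motion=[
    [[-0.004,0,0.004,0,0,0,0.5],[-0.007,0,0.007,0,0,0,0.5],[-0.0085,0,0.0085,0,0,0,0.5],[-0.0085,0,0.0085,0,0,0,0.5]],
  ],
)

```text
clock: 7.7
position: [0.43, 0.1223, 0.0673]
ee_rot: [-1.967, -1.585, -0.815]
force: [1.0, -0.3, -3.4]
width: 0.699
gripper_force: 30.0
```

Request:
jog_arm(
  motion=[
    [[-0.001,0,0.001,0,0,0,0.5],[-0.002,0,0.002,0,0,0,0.5],[-0.002,0,0.002,0,0,0,0.5]],
  ],
)

```text
clock: 7.95
position: [0.4299, 0.1222, 0.0644]
ee_rot: [-1.967, -1.584, -0.816]
force: [-0.2, -0.9, -3.3]
width: 0.696
gripper_force: 30.0
```

Request:
jog_arm(
  motion=[
    [[-0.001,0,0.001,0,0,0,0.5],[-0.0015,0,0.0015,0,0,0,0.5],[-0.0015,0,0.0015,0,0,0,0.5]],
  ],
)

```text
clock: 8.2
position: [0.4298, 0.1223, 0.0623]
ee_rot: [-1.967, -1.584, -0.815]
force: [-0.2, 0.1, -4.1]
width: 0.695
gripper_force: 30.0
```

Request:
jog_arm(
  motion=[
    [[-0.001,0,0.001,0,0,0,0.5],[-0.002,0,0.002,0,0,0,0.5],[-0.002,0,0.002,0,0,0,0.5]],
  ],
)

```text
clock: 8.45
position: [0.4298, 0.1223, 0.0593]
ee_rot: [-1.967, -1.584, -0.815]
force: [-0.4, -0.1, -2.9]
width: 0.694
gripper_force: 30.0
```

```bash
python3 - <<'E'
from h import *
a=get_image("side")[170:290,260:360];b=get_image("scene")[130:250,280:380]
s=observe();print(s["force"],s["ft_torque"],s["position"])
o=np.hstack([cv2.resize(i,None,fx=4,fy=4,interpolation=2) for i in(a,b)]);cv2.imwrite("pics/m2.png",o[:,:,::-1])
E
```

```text
[ 0.794  -0.5035 -2.1649] [-1.2429  0.1865  0.0348] [0.4298 0.1223 0.0595]
```

View pics/m2.png

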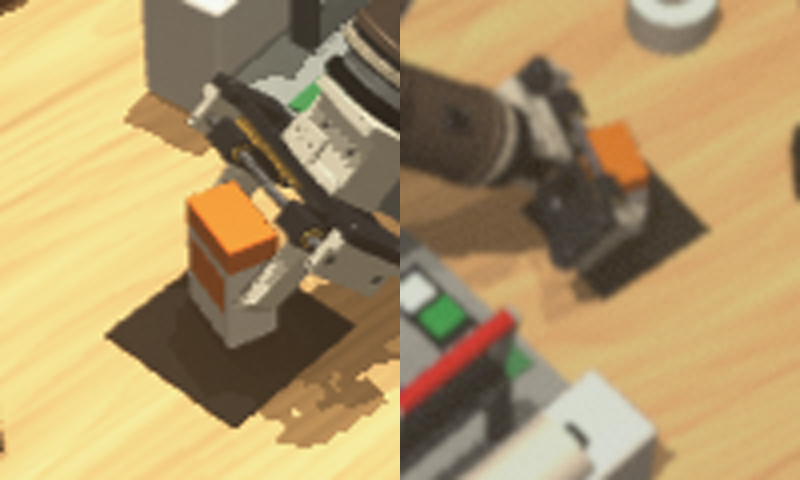

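```bash
python3 - <<'E'
from h import *
print(tri([("side",(318.0,224.5)),("scene",(334.5,167))]))
for z in(.114,.12): print(z,atz("side",[(307,220.8),(318,215.3),(329.5,229),(317,235)],z))
E
```

```text
[0.4264 0.1152 0.1146]
0.114 [[0.4568 0.1259 0.114 ]
 [0.453  0.0883 0.114 ]
 [0.3909 0.1007 0.114 ]
 [0.3966 0.1414 0.114 ]]
0.12 [[0.452  0.1297 0.12  ]
 [0.4483 0.0924 0.12  ]
 [0.3865 0.1047 0.12  ]
 [0.3922 0.1451 0.12  ]]
```

Request:
jog_arm(
  motion=[
    [[-0.001,0,0.001,0,0,0,0.5],[-0.002,0,0.002,0,0,0,0.5],[-0.002,0,0.002,0,0,0,0.5]],
  ],
)

```text
clock: 8.8
position: [0.4301, 0.1225, 0.0569]
ee_rot: [-1.967, -1.585, -0.816]
force: [0.2, -0.6, 0.7]
width: 0.693
gripper_force: 30.0
```

Contact shows in the force, so I release and wait.

Request:
jog_arm(
  motion=[
    [[0,0,0,0,0,0,0.2],[0,0,0,0,0,0,-0.3],[0,0,0,0,0,0,-1],[0,0,0,0,0,0,-1],[0,0,0,0,0,0,-1],[0,0,-0.02,0,0,0,-1],[0,0,-0.05,0,0,0,-1],[0,0,-0.08,0,0,0,-1],[0,0,-0.11,0,0,0,-1],[0,0,-0.12,0,0,0,-1]],
  ],
)

```text
clock: 9.63
position: [0.4126, 0.0366, 0.1431]
ee_rot: [-1.97, -1.584, -0.817]
force: [0.9, 0.2, -1.2]
width: 1.002
gripper_force: 0.0
```

```bash
python3 - <<'E'
from h import *
print(observe()["joints"]);par=K("wrist");w=get_image("wrist")
a=get_image("side")[170:290,260:360];b=get_image("scene")[130:250,280:380]
o=np.hstack([cv2.resize(a,None,fx=2.5,fy=2.5),cv2.resize(b,None,fx=2,fy=2.5)]+[cv2.resize(w,(340,300))]);cv2.imwrite("pics/m3.png",o[:,:,::-1]);cv2.imwrite("pics/m3w.png",w[:,:,::-1])
for c in("wrist","side","scene"):
  for r in silhouettes("ink_orange",c)[:3]: print(c,r["p"],r["pixel"],r["mask"].sum())
E
```

```text
[ 1.2974  0.7523 -1.2236  2.1969 -0.1523  0.6204  0.1011]
wrist 0.71 [312.3, 188.8] 8141
wrist 0.56 [398.8, 6.9] 1352
side 0.82 [318.1, 240.1] 819
side 0.61 [168.0, 265.7] 1010
scene 0.93 [445.8, 179.3] 531
scene 0.64 [332.1, 175.9] 427
```

View pics/m3.png

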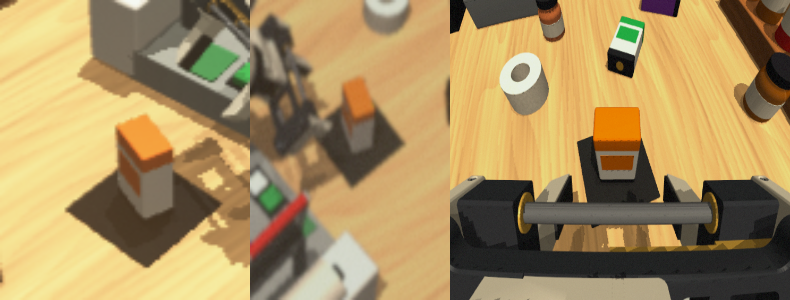

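The tank stands alone on the mat. Now I measure it for the top grasp.

```bash
python3 - <<'E'
from fit import *
im=cv2.imread("pics/m3w.png");h=cv2.cvtColor(im,cv2.COLOR_BGR2HSV)
k=(cv2.inRange(h,(6,200,110),(18,255,255))>0);k[:120]=0
l=cv2.connectedComponentsWithStats(k.astype(np.uint8));i=1+np.argmax(l[2][1:,4]);print(l[2][i],l[3][i])
m=l[1]==i
best=[]
for b in np.arange(.014,.034,.002):
    x,f=fit({"wrist":m},box((-.02,.02),(-.032,.032),(.114-b,.114)),(.43,.115,-1.79+.0),)
    best.append((f,b,*x))
for r in sorted(best)[:3]: print(np.array(r))
p=cv2.approxPolyDP(cv2.findContours(m.astype(np.uint8),0,2)[0][0],4,True).reshape(-1,2);print(p.tolist());print(atz("wrist",p,.114))
E
```

```text
[ 269  143   91   58 5000] [314.0486 171.654 ]
[-0.9509  0.016   0.4258  0.1129 -1.7833]
[-0.9366  0.014   0.4241  0.1131 -1.7828]
[-0.9313  0.018   0.4249  0.1136 -1.7643]
[[273, 145], [269, 186], [274, 200], [355, 199], [359, 183], [353, 143]]
[[0.3989 0.137  0.114 ]
 [0.391  0.1022 0.114 ]
 [0.3927 0.0905 0.114 ]
 [0.4461 0.0797 0.114 ]
 [0.4522 0.0913 0.114 ]
 [0.4575 0.1261 0.114 ]]
```

```bash
cat > t.py <<'E'
from h import *
import sys
x,y,z,th=map(float,sys.argv[1:5]); s=observe(); print(s["clock"],s["joints"].__class__ and np.array(s["joints"]),s["position"])
print(*rel([x,y,z],rot([0,0,-1],[np.cos(th),np.sin(th),0])))
E
python3 t.py .4255 .1135 .24 1.356
```

```text
9.9333 [ 1.2892  0.7562 -1.2216  2.2013 -0.1508  0.6139  0.099 ] [0.4113 0.0402 0.1409]
[ 0.1229 -0.0018 -0.017 ] [ 0.613  -0.6181 -1.4804] [-0.6183 -0.6132  1.483 ]
```

Request:
jog_arm(
  motion=[
    [[0.02,0,-0.03,0,0,0,-1],[0.05,0,-0.05,0.04,-0.04,-0.1,-1],[0.08,0,-0.05,0.08,-0.08,-0.2,-1],[0.1,0,-0.04,0.12,-0.12,-0.3,-1],[0.12,0,-0.02,0.16,-0.16,-0.4,-1],[0.12,0,-0.02,0.2,-0.2,-0.5,-1],[0.12,0,-0.02,0.25,-0.25,-0.6,-1],[0.12,0,-0.02,0.29,-0.29,-0.7,-1],[0.12,0,-0.02,0.33,-0.33,-0.8,-1],[0.12,0,-0.02,0.37,-0.37,-0.9,-1]],
  ],
)

```text
clock: 10.77
position: [0.4267, 0.1092, 0.24]
ee_rot: [-1.125, -2.678, -0.388]
force: [-1.3, 0.5, -0.5]
width: 1.0
gripper_force: 0.0
```

```bash
python3 t.py .4255 .1135 .24 1.356
```

```text
10.7667 [ 0.8473  0.4299 -1.2292  1.9026  0.0743  1.0635  0.3944] [0.4267 0.1092 0.24  ]
[0.0037 0.002  0.0015] [ 0.2441 -0.2428 -0.5748] [-0.3191 -0.3208  2.5296]
```

Request:
jog_arm(
  motion=[
    [[0.004,0.002,0.0,0.04,-0.04,-0.1,-1],[0.004,0.002,0.0,0.08,-0.08,-0.2,-1],[0.004,0.002,0.0,0.12,-0.12,-0.3,-1],[0.004,0.002,0.0,0.17,-0.17,-0.4,-1],[0.004,0.002,0.0,0.21,-0.21,-0.5,-1],[0.004,0.002,0.0,0.244,-0.243,-0.575,-1],[0.004,0.002,0.0,0.244,-0.243,-0.575,-1],[0.004,0.002,0.0,0.244,-0.243,-0.575,-1]],
  ],
)

```text
clock: 11.43
position: [0.4249, 0.1134, 0.2415]
ee_rot: [-0.346, -3.12, -0.004]
force: [0.1, -0.8, 0.1]
width: 1.001
gripper_force: 0.0
```

```bash
python3 t.py .4255 .1135 .07 1.356; python3 - <<'E'
from h import *
par=K("wrist");w=save("wrist","w4");h=cv2.cvtColor(w,cv2.COLOR_RGB2HSV)
k=(cv2.inRange(h,(6,190,100),(18,255,255))>0).astype(np.uint8)
n,l,st,ce=cv2.connectedComponentsWithStats(k)
for i in np.argsort(-st[1:,4])[:3]+1:
    print(st[i],ce[i],atz("wrist",[ce[i]],.114,par)); c=cv2.findContours((l==i).astype(np.uint8),0,2)[0][0];p=cv2.approxPolyDP(c,4,True).reshape(-1,2);print(p.tolist());print(atz("wrist",p,.114,par))
print(proj("wrist",[[.4255,.1135,.114]],par))
E
```

```text
11.4333 [ 0.6202  0.347  -1.2355  1.9106  0.3581  1.1381  0.5988] [0.4249 0.1134 0.2415]
[-0.0009 -0.0001  0.1715] [ 0.0021 -0.0023 -0.0058] [-0.0036 -0.0033  3.1358]
[ 294  156   44   71 2034] [316.6755 180.9086] [[0.4153 0.1165 0.114 ]]
[[297, 157], [295, 224], [304, 226], [295, 222], [296, 190], [319, 191], [311, 195], [317, 199], [308, 201], [307, 213], [316, 215], [322, 205], [334, 203], [335, 225], [335, 157]]
[[0.3904 0.1042 0.114 ]
 [0.4512 0.0877 0.114 ]
 [0.4549 0.0954 0.114 ]
 [0.4492 0.0881 0.114 ]
 [0.4194 0.0963 0.114 ]
 [0.425  0.1165 0.114 ]
 [0.427  0.1086 0.114 ]
 [0.4319 0.1131 0.114 ]
 [0.432  0.1046 0.114 ]
 [0.4431 0.1011 0.114 ]
 [0.4468 0.1088 0.114 ]
 [0.4385 0.1163 0.114 ]
 [0.4391 0.1275 0.114 ]
 [0.4604 0.124  0.114 ]
 [0.3978 0.137  0.114 ]]
[306 225  11   2  12] [310.6667 225.9167] [[0.4562 0.1015 0.114 ]]
[[306, 226], [316, 226]]
[[0.4554 0.0973 0.114 ]
 [0.4574 0.1064 0.114 ]]
[577   9   4   4   5] [578.8  10.6] [[0.321  0.3608 0.114 ]]
[[580, 9], [577, 12]]
[[0.3199 0.362  0.114 ]
 [0.3218 0.3592 0.114 ]]
[[315.9189 192.2642]]
```

Request:
jog_arm(
  motion=[
    [[0,0,0.04,0,0,0,-1],[0,0,0.08,0,0,0,-1],[0,0,0.11,0,0,-0.006,-1],[0,0,0.14,0,0,-0.006,-1],[0,0,0.16,0,0,-0.006,-1],[0,0,0.17,0,0,-0.006,-1],[0,0,0.17,0,0,-0.006,0],[0,0,0.17,0,0,-0.006,0],[0,0,0.17,0,0,-0.006,0.5],[0,0,0.17,0,0,-0.006,1]],
  ],
  force=30,
)

```text
clock: 12.32
position: [0.4266, 0.1126, 0.0732]
ee_rot: [0.34, 3.122, 0.004]
force: [0.4, 0.6, 0.7]
width: 0.758
gripper_force: 0.0
```

Request:
jog_arm(
  motion=[
    [[0,0,0,0,0,0,1],[0,0,0,0,0,0,1],[0,0,0,0,0,0,1],[0,0,-0.01,0,0,0,1],[0,0,-0.03,0,0,0,1],[0,0,-0.06,0,0,0,1],[0,0,-0.1,0,0,0,1],[0,0,-0.14,0,0,0,1],[0,0,-0.18,0,0,0,1],[0,0,-0.19,0,0,0,1]],
  ],
)

```text
clock: 13.15
position: [0.4271, 0.1143, 0.2678]
ee_rot: [0.335, 3.118, 0.007]
force: [0.9, 0.7, -2.8]
width: 0.431
gripper_force: 29.9
```

```bash
python3 - <<'E'
from h import *
s=observe();print(s["clock"],s["joints"],s["position"],s["ee_rot"],s["width"]*92,s["force"])
# first guess of printer: yaw .19, rim
a=.19;c=np.array([.505,-.187]);ex=np.array([np.cos(a),np.sin(a)]);ey=np.array([-ex[1],ex[0]])
print("bar in printer frame",(np.array([.637,-.167])-c)@ex,(np.array([.637,-.167])-c)@ey,"key",(np.array([.4638,-.089])-c)@ex,(np.array([.4638,-.089])-c)@ey)
E
python3 t.py .455 -.197 .29 1.76
```

```text
13.15 [ 0.6263  0.2975 -1.214   1.8703  0.3024  1.1745  0.6657] [0.4271 0.1143 0.2678] [0.3354 3.1183 0.0065] 39.64742380644691 [ 0.856   0.7004 -2.7995]
bar in printer frame 0.13340173693500967 -0.00528928943455268 key -0.021950402779134494 0.10401740151452432
13.15 [ 0.6263  0.2975 -1.214   1.8703  0.3024  1.1745  0.6657] [0.4271 0.1143 0.2678]
[-0.0936 -0.2981 -0.0232] [ 0.0037  0.0057 -0.4035] [ 0.008  -0.0051  2.7381]
```

Request:
jog_arm(
  motion=[
    [[-0.02,-0.04,-0.02,0,0,-0.1,1],[-0.03,-0.08,-0.022,0,0,-0.2,1],[-0.04,-0.12,-0.022,0,0,-0.3,1],[-0.05,-0.15,-0.022,0,0,-0.4,1],[-0.054,-0.18,-0.022,0.004,0.006,-0.404,1],[-0.054,-0.187,-0.022,0.004,0.006,-0.404,1],[-0.054,-0.187,-0.022,0.004,0.006,-0.404,1]],
  ],
)

```text
clock: 13.73
position: [0.4373, -0.0868, 0.2829]
ee_rot: [0.284, -3.119, 0.003]
force: [0.8, 0.1, -3.4]
width: 0.433
gripper_force: 29.9
```

```bash
python3 - <<'E'
from fit import *
s=observe();print(s["clock"],s["joints"],s["position"],s["ee_rot"],s["width"]*92)
par=K("wrist");w=save("wrist","w5");h=cv2.cvtColor(w,cv2.COLOR_RGB2HSV)
for n,lo,hi in(("blue",(105,100,40),(130,255,255)),("green",(50,80,40),(85,255,255)),("red",(0,160,80),(6,255,255))):
    N,l,st,ce=cv2.connectedComponentsWithStats(cv2.inRange(h,lo,hi))
    for i in np.argsort(-st[1:,4])[:3]+1: print(n,st[i],ce[i])
print("pred well",proj("wrist",[[.505,-.187,.083],[.464,-.089,.064]],par))
E
```

```text
13.7333 [ 1.0714  0.3031 -1.2163  1.827   0.303   1.2311  1.5164] [ 0.4373 -0.0868  0.2829] [ 0.2841 -3.1195  0.0029] 39.870392932014596
blue [ 188  183   62   60 1982] [216.4405 208.8169]
green [   0  130   40   56 1402] [ 20.8359 155.7867]
green [ 46 127  27  45 258] [ 64.9884 147.5155]
red [  20   22   42   62 1085] [45.3429 55.4848]
red [66 38 13 46 92] [74.8152 61.0326]
red [63 84  1  1  1] [63. 84.]
pred well [[221.3417 217.4597]
 [310.0901 194.6406]]
```

View pics/w5.png

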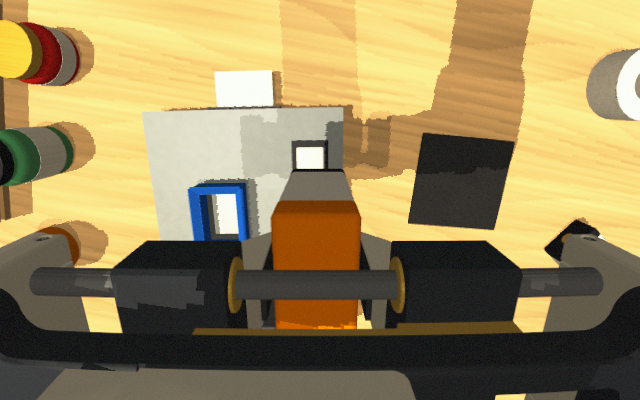

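The wrist view shows the blue rim at (216,209), partly hidden by the gripper. It also shows the deck's front edge at (143,112)–(344,107) and the white key at (310,157). I compute the printer frame from these.

```bash
cat > well.py <<'E'
from fit import *
def rim(n,rows):
    pass
E
python3 - <<'E'
from h import *
par=K("wrist");w=cv2.imread("pics/w5.png");h=cv2.cvtColor(w,cv2.COLOR_BGR2HSV)
P=atz("wrist",[(143,112),(344,107)],.05,par);print("deck front corners",P,np.linalg.norm(P[1]-P[0]),"yaw",np.arctan2(P[1,1]-P[0,1],P[1,0]-P[0,0])-np.pi/2)
b=cv2.inRange(h,(105,100,40),(130,255,255))>0
for y in range(184,242,5):
    x=np.where(b[y])[0]; g=np.where(np.diff(x)>1)[0]; print(y,x[0],[(x[i],x[i+1]) for i in g],x[-1])
for x in range(192,248,6): 
    y=np.where(b[:,x])[0]; g=np.where(np.diff(y)>1)[0]; print("c",x,y[0],[(y[i],y[i+1]) for i in g][:3],y[-1])
g=cv2.cvtColor(w,cv2.COLOR_BGR2GRAY)
print("white key",[ (np.where(h[r,285:335,2]>200)[0]+285)[[0,-1]] for r in(150,158,164)])
cv2.imwrite("pics/w5c.png",cv2.resize(w[90:245,130:360],None,fx=3.4,fy=3.4,interpolation=2)[:600,:800])
E
```

```text
deck front corners [[ 0.4045 -0.2993  0.05  ]
 [ 0.3568 -0.0656  0.05  ]] 0.23860275089539804 yaw 0.20116213175499764
184 199 [] 245
189 188 [] 245
194 188 [(np.int64(214), np.int64(236))] 245
199 189 [(np.int64(206), np.int64(236))] 246
204 189 [(np.int64(207), np.int64(236))] 246
209 190 [(np.int64(207), np.int64(237))] 246
214 191 [(np.int64(208), np.int64(237))] 247
219 191 [(np.int64(208), np.int64(238))] 247
224 192 [(np.int64(209), np.int64(238))] 248
229 193 [(np.int64(209), np.int64(239))] 248
234 193 [(np.int64(210), np.int64(238))] 248
239 194 [(np.int64(211), np.int64(217))] 246
c 192 187 [] 227
c 198 185 [] 240
c 204 184 [] 240
c 210 183 [(np.int64(194), np.int64(231))] 240
c 216 183 [(np.int64(193), np.int64(240))] 240
c 222 183 [(np.int64(193), np.int64(239))] 240
c 228 183 [(np.int64(193), np.int64(239))] 240
c 234 183 [(np.int64(193), np.int64(239))] 240
c 240 183 [] 242
c 246 197 [] 239
white key [array([296, 322]), array([287, 322]), array([297, 322])]
```

View pics/w5c.png

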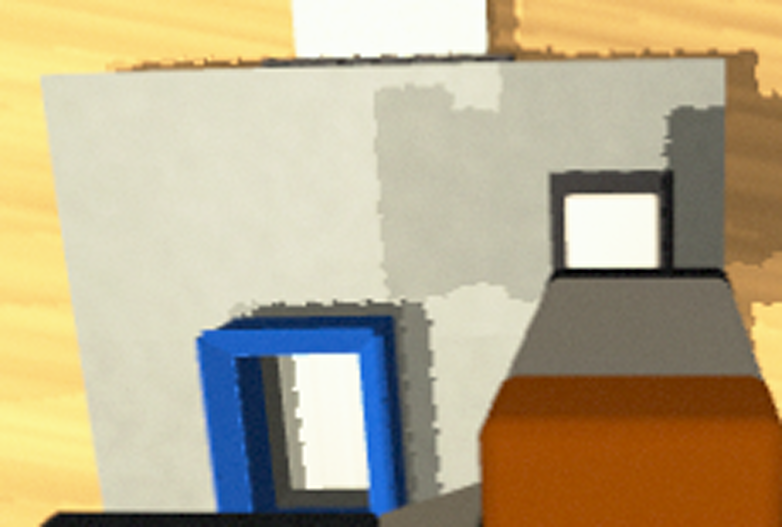

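The crop shows a flared rim: outer top front-left corner at about (188,188.5), right edge at about (243,187), inner opening x 200–237. I refine the edges from the shading.

```bash
python3 - <<'E'
from h import *
par=K("wrist");w=cv2.imread("pics/w5.png")
for y in(200,215,230): print(y,w[y,185:252,0].tolist())
for x in(215,230): print(x,w[178:200,x,0].tolist())
E
```

```text
200 [192, 194, 193, 203, 205, 187, 173, 173, 172, 172, 174, 173, 171, 173, 174, 105, 76, 72, 75, 76, 77, 75, 58, 56, 52, 55, 55, 118, 143, 136, 136, 155, 241, 242, 242, 242, 241, 239, 240, 242, 242, 242, 242, 242, 242, 245, 243, 242, 242, 241, 239, 224, 217, 219, 221, 212, 186, 161, 123, 73, 75, 79, 85, 98, 115, 114, 114]
215 [191, 190, 190, 190, 191, 204, 198, 178, 175, 172, 171, 171, 174, 176, 176, 189, 142, 87, 79, 74, 72, 73, 73, 73, 57, 53, 57, 55, 77, 138, 138, 139, 137, 174, 239, 239, 238, 237, 237, 237, 239, 240, 238, 239, 240, 241, 241, 241, 239, 239, 238, 237, 229, 219, 218, 219, 217, 194, 158, 114, 79, 75, 75, 81, 83, 102, 110]
230 [193, 191, 189, 193, 193, 192, 192, 206, 195, 157, 165, 175, 174, 174, 174, 173, 176, 206, 119, 73, 72, 74, 78, 75, 74, 65, 54, 56, 57, 55, 100, 136, 138, 138, 150, 236, 237, 234, 236, 231, 232, 235, 234, 234, 236, 236, 236, 237, 239, 235, 233, 232, 233, 234, 220, 217, 219, 219, 203, 174, 144, 77, 72, 77, 79, 86, 87]
215 [200, 177, 91, 87, 88, 90, 82, 85, 111, 195, 196, 195, 194, 195, 196, 197, 195, 152, 137, 137, 136, 139]
230 [183, 91, 88, 88, 86, 83, 87, 88, 143, 195, 196, 197, 195, 196, 196, 197, 246, 245, 245, 245, 245, 245]
```

```bash
python3 - <<'E'
from h import *
par=K("wrist");a=.20;ex=np.array([np.cos(a),np.sin(a)]);ey=np.array([-ex[1],ex[0]])
f=lambda px,z:[(round(q[:2]@ex,4),round(q[:2]@ey,4)) for q in atz("wrist",px,z,par)]
L=[(189.5,200),(190.8,215),(193.3,230)];RR=[(242.5,200),(243.6,215),(244.8,230)]
print("outer L",f(L,.083),"R",f(RR,.083))
for z in(.083,.078,.073,.068): print(z,"inner L",f([(200,200),(201.3,215),(202.8,230)],z),"R",f([(236.3,200),(237,215),(238.5,230)],z))
print("front outer",f([(215,186.5),(230,186.2)],.083));
for z in(.083,.078,.073): print("front inner",z,f([(215,195.2),(230,194)],z))
print("deck corners",f([(143,112),(344,107)],.05))
print("white key corners z.054",f([(296,147.2),(323.5,147.2)],.054))
E
```

```text
outer L [(np.float64(0.4373), np.float64(-0.3161)), (np.float64(0.4556), np.float64(-0.3168)), (np.float64(0.4744), np.float64(-0.3161))] R [(np.float64(0.4383), np.float64(-0.2542)), (np.float64(0.4565), np.float64(-0.2543)), (np.float64(0.4752), np.float64(-0.2544))]
0.083 inner L [(np.float64(0.4375), np.float64(-0.3038)), (np.float64(0.4558), np.float64(-0.3043)), (np.float64(0.4746), np.float64(-0.3046))] R [(np.float64(0.4382), np.float64(-0.2614)), (np.float64(0.4564), np.float64(-0.2621)), (np.float64(0.4751), np.float64(-0.2619))]
0.078 inner L [(np.float64(0.4389), np.float64(-0.3057)), (np.float64(0.4574), np.float64(-0.3062)), (np.float64(0.4764), np.float64(-0.3065))] R [(np.float64(0.4396), np.float64(-0.2627)), (np.float64(0.458), np.float64(-0.2634)), (np.float64(0.477), np.float64(-0.2632))]
0.073 inner L [(np.float64(0.4403), np.float64(-0.3076)), (np.float64(0.4591), np.float64(-0.3081)), (np.float64(0.4783), np.float64(-0.3084))] R [(np.float64(0.441), np.float64(-0.264)), (np.float64(0.4597), np.float64(-0.2647)), (np.float64(0.4789), np.float64(-0.2645))]
0.068 
[... 191 characters left out ...]
64(0.4613), np.float64(-0.266)), (np.float64(0.4808), np.float64(-0.2658))]
front outer [(np.float64(0.4218), np.float64(-0.2846)), (np.float64(0.4218), np.float64(-0.2673))]
front inner 0.083 [(np.float64(0.4321), np.float64(-0.2856)), (np.float64(0.4309), np.float64(-0.2681))]
front inner 0.078 [(np.float64(0.4334), np.float64(-0.2873)), (np.float64(0.4322), np.float64(-0.2695))]
front inner 0.073 [(np.float64(0.4347), np.float64(-0.2889)), (np.float64(0.4335), np.float64(-0.2709))]
deck corners [(np.float64(0.3369), np.float64(-0.3737)), (np.float64(0.3366), np.float64(-0.1351))]
white key corners z.054 [(np.float64(0.3821), np.float64(-0.1924)), (np.float64(0.3827), np.float64(-0.1597))]
```

```bash
python3 - <<'E'
from h import *
p=camera_params("wrist");k,d,T=K("wrist");s=observe();r=R.from_rotvec(s["ee_rot"]).as_matrix()
To=np.array(T);Tt=np.eye(4);Tt[:3,:3]=r.T@T[:3,:3];Tt[:3,3]=r.T@(T[:3,3]-s["position"])
w=cv2.imread("pics/w5.png")
for row in(172,176,185,195,203): print(row,w[row,268:368:1].sum(1).tolist()[::3])
print("col318",w[160:210,318].sum(1).tolist())
for zt in(.069,.085,.09,.095): print(zt,atz("w",[(292.6,169.4),(343.2,169.4),(318,169.4)],zt,(k,d,Tt))[:,:2].tolist())
print("orange line",[ (zt,atz("w",[(280,200.5),(355,200.5)],zt,(k,d,Tt))[:,:2].tolist()) for zt in(-.01,.01)])
E
```

```text
172 [548, 557, 553, 554, 555, 563, 566, 562, 167, 319, 310, 317, 322, 317, 313, 320, 315, 318, 320, 317, 320, 320, 313, 319, 318, 130, 424, 430, 416, 422, 415, 428, 418, 419]
176 [643, 651, 653, 654, 557, 561, 560, 452, 315, 319, 314, 313, 322, 325, 322, 327, 319, 318, 316, 319, 317, 320, 320, 308, 317, 315, 367, 407, 403, 414, 429, 434, 433, 447]
185 [651, 654, 656, 645, 652, 648, 351, 319, 326, 322, 321, 316, 319, 312, 326, 315, 315, 311, 323, 319, 320, 324, 315, 321, 319, 318, 310, 404, 586, 593, 590, 592, 600, 596]
195 [628, 623, 629, 628, 590, 312, 323, 324, 318, 318, 319, 323, 329, 329, 324, 319, 319, 317, 319, 318, 322, 321, 308, 325, 315, 319, 316, 317, 480, 606, 604, 604, 601, 598]
203 [628, 628, 624, 370, 173, 161, 169, 170, 166, 164, 172, 175, 169, 181, 163, 170, 171, 179, 160, 167, 174, 169, 164, 167, 174, 164, 164, 165, 167, 349, 621, 612, 618, 609]
col318 [744, 741, 742, 742, 741, 742, 741, 738, 624, 36, 54, 126, 310, 317, 318, 322, 317, 315, 319, 314, 319, 316, 325, 316, 314, 314, 319, 317, 318, 315, 324, 314, 315, 322, 321, 318, 319, 321, 324, 328, 252, 164, 168, 167, 186, 173, 170, 175, 180, 167]
0.069 [[0.0313689913603891, -0.016341852355475698], [0.03135522850865627, 0.019558078380403795], [0.03135523360658242, 0.0016774369154645007]]
0.085 [[0.028333373769086047, -0.017508169311586736], [0.028318637912451955, 0.020929811621960105], [0.028318643370790847, 0.001785046113484648]]
0.09 [[0.02738474327180384, -0.017872643360371435], [0.027369703351138107, 0.021358478259946446], [0.027369708922105974, 0.0018186739878659442]]
0.095 [[0.026436112774521632, -0.018237117409156133], [0.02642076878982426, 0.021787144897932795], [0.026420774473421116, 0.0018523018622472402]]
orange line [(-0.01, [[0.03140191007163865, -0.016861028212069674], [0.03138540431697201, 0.01872353187010346]]), (0.01, [[0.02557698511006374, -0.01917122930464821], [0.025558238476741033, 0.021244414407719875]])]
```

```bash
python3 t.py .5096 -.1893 .21 1.771
```

```text
13.7833 [ 1.0687  0.3025 -1.2188  1.8274  0.3019  1.2305  1.5143] [ 0.4376 -0.0841  0.2832]
[-0.0521 -0.1166  0.0728] [-0.0002 -0.0083 -0.0159] [-0.013   0.0004  3.1256]
```

Request:
jog_arm(
  motion=[
    [[-0.017,-0.035,0,0,0,-0.016,1],[-0.034,-0.07,0,0,-0.008,-0.016,1],[-0.05,-0.1,0.01,0,-0.008,-0.016,1],[-0.052,-0.116,0.03,0,-0.008,-0.016,1],[-0.052,-0.117,0.05,0,-0.008,-0.016,1],[-0.052,-0.117,0.068,0,-0.008,-0.016,1],[-0.052,-0.117,0.073,0,-0.008,-0.016,1],[-0.052,-0.117,0.073,0,-0.008,-0.016,1],[-0.052,-0.117,0.073,0,-0.008,-0.016,1]],
  ],
  force=45,
)

```text
clock: 14.53
position: [0.5113, -0.1863, 0.2113]
ee_rot: [-0.323, 3.123, -0.001]
force: [0.2, -0.8, -3.2]
width: 0.431
gripper_force: 44.9
```

```bash
python3 t.py .5096 -.1893 .176 1.771; python3 - <<'E'
from h import *
P=np.array([[.5138,-.1866,.083]])
w=save("wrist","w6");h=cv2.cvtColor(w,cv2.COLOR_RGB2HSV);b=cv2.inRange(h,(105,100,40),(130,255,255))
n,l,st,ce=cv2.connectedComponentsWithStats(b)
for i in np.argsort(-st[1:,4])[:3]+1: print(st[i],ce[i])
o=np.hstack([cv2.resize(get_image("side")[100:220,310:430],None,fx=3.2,fy=3.2,interpolation=2),cv2.resize(w[120:320,200:440],(415,384),interpolation=2)])
cv2.imwrite("pics/m6.png",o[:,:,::-1])
E
```

```text
14.5333 [ 0.9948  0.5357 -1.0755  1.7348  0.5077  1.1795  1.5536] [ 0.5113 -0.1863  0.2113]
[ 0.0024 -0.0025  0.0353] [-0.0007  0.0018  0.0058] [-0.0028 -0.0011 -3.1358]
[ 275  142   72   61 1538] [304.197  158.3667]
```

View pics/m6.png

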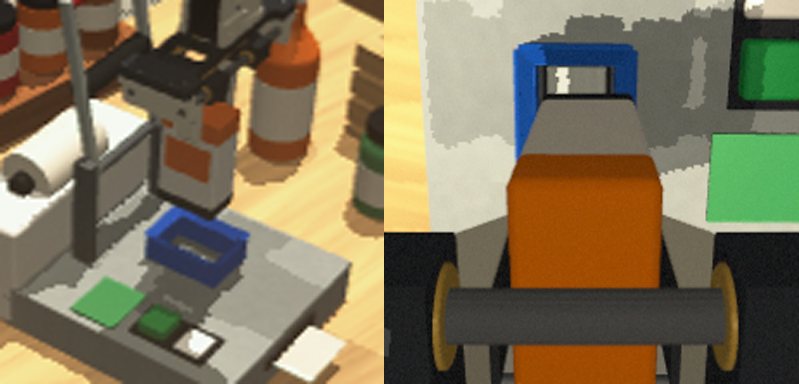

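The side view shows the tank hanging above the rim, slightly behind it. The wrist crop shows the rim centre left of the foot by a few mm. I quantify this.

```bash
python3 - <<'E'
from h import *
w=cv2.imread("pics/w6.png");p=K("wrist");s=observe();r=R.from_rotvec(s["ee_rot"]).as_matrix()
T=p[2];Tt=np.eye(4);Tt[:3,:3]=r.T@T[:3,:3];Tt[:3,3]=r.T@(T[:3,3]-s["position"]);pt=(p[0],p[1],Tt)
for y in(157,163): print(y,list(zip(range(270,352),w[y,270:352,0].tolist(),w[y,270:352,2].tolist()))[::1][:0],w[y,270:352,0].tolist())
for x in(300,318): print(x,"B",w[136:180,x,0].tolist(),"R",w[136:180,x,2].tolist())
for y in(172,180): print("foot row",y,w[y,280:356].sum(1).tolist())
E
```

```text
157 [] [175, 174, 175, 175, 184, 194, 184, 160, 150, 150, 147, 150, 148, 149, 151, 149, 181, 144, 76, 67, 52, 45, 35, 19, 73, 103, 105, 105, 105, 103, 182, 217, 218, 214, 216, 215, 156, 105, 105, 106, 105, 108, 109, 107, 107, 108, 108, 110, 107, 105, 105, 106, 106, 112, 113, 107, 110, 97, 56, 26, 29, 38, 61, 73, 103, 108, 110, 103, 105, 104, 107, 106, 107, 108, 105, 103, 98, 88, 88, 85, 85, 85]
163 [] [175, 173, 174, 173, 183, 193, 190, 168, 147, 149, 150, 151, 148, 150, 150, 149, 177, 142, 75, 67, 58, 52, 32, 24, 74, 103, 104, 108, 109, 104, 180, 217, 215, 214, 215, 215, 208, 150, 105, 104, 109, 108, 105, 108, 109, 108, 108, 110, 111, 106, 106, 108, 108, 106, 107, 110, 109, 95, 58, 23, 22, 45, 65, 71, 100, 108, 103, 109, 106, 105, 107, 109, 104, 106, 104, 102, 93, 86, 88, 88, 88, 85]
300 B [173, 102, 86, 90, 90, 88, 85, 105, 116, 107, 98, 101, 93, 97, 100, 98, 96, 104, 77, 154, 183, 182, 213, 211, 104, 104, 109, 180, 182, 182, 181, 180, 159, 16, 19, 42, 92, 95, 93, 97, 95, 96, 91, 95] R [193, 114, 99, 102, 103, 101, 39, 11, 28, 11, 14, 21, 0, 8, 22, 18, 16, 18, 63, 182, 214, 217, 23
[... 594 characters left out ...]
, 323, 315, 322, 324, 322, 311, 315, 321, 316, 323, 325, 311, 321, 326, 321, 316, 322, 320, 321, 314, 321, 319, 316, 318, 321, 315, 319, 330, 328, 318, 317, 321, 319, 323, 325, 319, 313, 317, 318, 317, 314, 320, 317, 318, 310, 322, 314, 248, 147, 136, 185, 265, 277, 277, 288, 284, 276, 280, 283, 273, 278]
foot row 180 [248, 248, 252, 255, 238, 253, 245, 251, 289, 322, 328, 327, 326, 325, 324, 329, 321, 312, 323, 321, 329, 328, 324, 321, 313, 323, 324, 321, 319, 319, 311, 318, 322, 318, 321, 307, 318, 326, 321, 314, 314, 322, 315, 326, 316, 318, 320, 323, 319, 315, 320, 326, 319, 319, 326, 325, 316, 322, 314, 311, 321, 317, 324, 318, 312, 317, 299, 285, 285, 285, 279, 287, 278, 279, 285, 281]
```

```bash
python3 - <<'E'
from h import *
p=K("wrist");s=observe();r=R.from_rotvec(s["ee_rot"]).as_matrix()
tf=lambda px,z:((atz("wrist",px,z,p)-s["position"])@r)
print(s["position"]);print("outer L,R",tf([(276.5,160),(346,160)],.083)[:,:2],"inner .075",tf([(287,160),(333.5,160)],.075)[:,:2])
print("front outer",tf([(305,142.5),(318,142.3)],.083)[:,:2],"front inner",tf([(305,154),(318,154)],.075)[:,:2])
# tank face: width-based depth per row using w5+w6 rows
k,d,T=p;Tt=np.eye(4);Tt[:3,:3]=r.T@T[:3,:3];Tt[:3,3]=r.T@(T[:3,3]-s["position"])
for row,a,b in((195,282.5,352),(185,286.5,349),(176,290.2,345.8),(180,288.5,346),(172,293,342.3)):
    for zt in np.arange(-.02,.13,.002):
        q=atz("w",[(a,row),(b,row)],zt,(k,d,Tt))
        if q[1,1]-q[0,1]>.04: print(row,zt,q[:,:2].mean(0));break
E
```

```text
[ 0.5118 -0.1869  0.2119]
outer L,R [[ 0.0285 -0.0349]
 [ 0.0285  0.027 ]] inner .075 [[ 0.0272 -0.0262]
 [ 0.0272  0.0163]]
front outer [[ 0.044  -0.0093]
 [ 0.0441  0.0021]] front inner [[ 0.0327 -0.0097]
 [ 0.0327  0.0022]]
195 0.023999999999999962 [0.0248 0.001 ]
185 0.045999999999999944 [0.0255 0.0014]
176 0.07199999999999991 [0.0259 0.0017]
180 0.06399999999999993 [0.0248 0.0012]
172 0.1019999999999999 [0.0229 0.0017]
```

Request:
jog_arm(
  motion=[
    [[0.003,-0.003,0,0,0,0.006,1],[0.0055,-0.0055,0.01,0,0.002,0.006,1],[0.0055,-0.0055,0.02,0,0.002,0.006,1],[0.0055,-0.0055,0.03,0,0.002,0.006,1],[0.0055,-0.0055,0.036,0,0.002,0.006,1],[0.0055,-0.0055,0.04,0,0.002,0.006,1],[0.0055,-0.0055,0.042,0,0.002,0.006,1]],
  ],
)

```text
clock: 15.22
position: [0.5064, -0.1939, 0.1675]
ee_rot: [0.311, -3.124, 0.0]
force: [0.2, 0.7, -2.3]
width: 0.433
gripper_force: 44.9
```

Request:
jog_arm(
  motion=[
    [[0,0,0.003,0,0,0,1],[0,0,0.006,0,0,0,1],[0,0,0.009,0,0,0,1],[0,0,0.01,0,0,0,1]],
  ],
)

```text
clock: 15.55
position: [0.509, -0.1937, 0.1599]
ee_rot: [-0.311, 3.122, -0.003]
force: [1.9, 0.2, 13.5]
width: 0.429
gripper_force: 45.0
```

Request:
jog_arm(
  motion=[
    [[0,0,-0.004,0,0,0,1],[-0.003,0,-0.004,0,0,0,1],[-0.003,0,0,0,0,0,1],[-0.003,0,0.003,0,0,0,1],[-0.003,0,0.003,0,0,0,1]],
  ],
)

```text
clock: 15.97
position: [0.5093, -0.1935, 0.1545]
ee_rot: [0.311, -3.125, 0.001]
force: [0.8, 0.5, -4.3]
width: 0.436
gripper_force: 44.9
```

```bash
python3 - <<'E'
from h import *
for i in range(3):
    s=observe();r=R.from_rotvec(s["ee_rot"]).as_matrix();print(s["position"],r.T@s["force"],r.T@s["ft_torque"],R.from_matrix(r).as_euler("xyz"));get_image("side")
w=save("wrist","w7")
for row in (150,155,160,165,170,175,180): print(row,w[row,270:352,2].tolist()[::2])
E
```

```text
[ 0.5093 -0.1935  0.1545] [-0.9401  0.3688  4.2976] [-0.0392 -0.4874  0.0284] [-3.1413 -0.0016 -2.9435]
[ 0.5094 -0.1934  0.1548] [-0.0338  0.1895  3.2459] [-0.1287 -0.3483  0.0443] [-3.1413 -0.0015 -2.9434]
[ 0.5095 -0.1934  0.155 ] [ 0.0528 -0.8228  3.1731] [-0.1333 -0.2831  0.0364] [-3.1412 -0.0013 -2.9434]
150 [174, 174, 177, 174, 92, 89, 89, 92, 92, 88, 91, 88, 88, 89, 90, 88, 90, 87, 89, 92, 90, 87, 90, 90, 89, 88, 89, 88, 87, 91, 87, 90, 87, 91, 90, 90, 87, 89, 92, 91, 90]
155 [176, 174, 176, 176, 173, 90, 85, 91, 87, 86, 89, 87, 87, 87, 87, 87, 83, 89, 87, 89, 90, 86, 88, 86, 88, 87, 90, 86, 90, 85, 89, 88, 87, 89, 88, 85, 89, 87, 88, 88, 88]
160 [173, 171, 112, 95, 98, 99, 97, 98, 95, 101, 100, 100, 99, 97, 100, 99, 94, 100, 98, 99, 99, 99, 97, 101, 101, 96, 95, 99, 97, 99, 100, 99, 96, 95, 99, 95, 98, 96, 99, 98, 99]
165 [173, 173, 121, 106, 104, 102, 108, 99, 97, 98, 98, 96, 98, 98, 101, 95, 95, 99, 98, 98, 100, 98, 97, 100, 101, 99, 100, 100, 98, 103, 98, 100, 99, 98, 96, 99, 95, 95, 98, 98, 98]
170 [175, 177, 131, 106, 103, 104, 106, 105, 104, 112, 76, 42, 8, 11, 8, 11, 23, 15, 13, 21, 20, 8, 12, 14, 20, 7, 19, 19, 19, 17, 17, 18, 13, 10, 20, 14, 20, 68, 92, 108, 110]
175 [173, 175, 129, 107, 106, 105, 104, 104, 104, 112, 84, 94, 93, 97, 95, 96, 95, 96, 99, 97, 99, 95, 95, 96, 95, 97, 94, 93, 95, 98, 94, 96, 94, 97, 98, 96, 97, 93, 89, 108, 110]
180 [170, 171, 137, 105, 108, 105, 105, 110, 105, 97, 96, 94, 99, 95, 96, 94, 97, 95, 97, 97, 95, 92, 96, 99, 95, 96, 94, 95, 96, 92, 96, 96, 93, 96, 98, 95, 95, 95, 98, 111, 106]
```

Request:
jog_arm(
  motion=[
    [[0,0,0.003,0,0,0,1],[0,0,0.006,0,0,0,1],[0,0,0.009,0,0,0,1],[0,0,0.01,0,0,0,1]],
  ],
)

```text
clock: 16.5
position: [0.5095, -0.1935, 0.1449]
ee_rot: [0.311, -3.125, 0.001]
force: [1.0, 0.3, -3.4]
width: 0.433
gripper_force: 44.9
```

Request:
jog_arm(
  motion=[
    [[0,0,0.003,0,0,0,1],[0,0,0.006,0,0,0,1],[0,0,0.009,0,0,0,1],[0,0,0.01,0,0,0,1]],
  ],
)

```text
clock: 16.83
position: [0.5095, -0.1935, 0.1349]
ee_rot: [0.311, -3.125, 0.001]
force: [0.4, 0.6, -3.3]
width: 0.432
gripper_force: 44.9
```

Request:
jog_arm(
  motion=[
    [[0,0,0.002,0,0,0,1],[0,0,0.004,0,0,0,1],[0,0,0.006,0,0,0,1],[0,0,0.006,0,0,0,1]],
  ],
)

```text
clock: 17.17
position: [0.5098, -0.1935, 0.1294]
ee_rot: [0.311, -3.126, 0.002]
force: [0.1, -0.3, -2.5]
width: 0.432
gripper_force: 44.9
```

Request:
jog_arm(
  motion=[
    [[0,0,0.002,0,0,0,1],[0,0,0.004,0,0,0,1],[0,0,0.006,0,0,0,1],[0,0,0.006,0,0,0,1]],
  ],
)

```text
clock: 17.5
position: [0.5099, -0.1934, 0.1234]
ee_rot: [0.311, -3.126, 0.002]
force: [-0.9, 0.3, 2.7]
width: 0.435
gripper_force: 44.9
```

Ejector contact shows in the force, so I release and rise.

Request:
jog_arm(
  motion=[
    [[0,0,0,0,0,0,0.0],[0,0,0,0,0,0,-0.3],[0,0,0,0,0,0,-0.4],[0,0,0,0,0,0,-0.4],[0,0,-0.02,0,0,0,-0.4],[0,0,-0.05,0,0,0,-0.4],[0,0,-0.09,0,0,0,-0.4],[0,0,-0.13,0,0,0,-0.4],[0,0,-0.17,0,0,0,-0.4],[0.03,0,-0.19,0,0,0,-0.4]],
  ],
)

```text
clock: 18.33
position: [0.4849, -0.197, 0.3183]
ee_rot: [-0.316, 3.118, -0.001]
force: [-0.8, 0.2, 1.0]
width: 0.701
gripper_force: 0.0
```

```bash
python3 - <<'E'
from fit import *
s=observe();print(s["clock"],s["position"],s["joints"])
c=np.array([.5138,-.1866]);a=.2
print("expected top z.154",[proj(k,[[.5138,-.1866,.154],[.5138,-.1866,.10]]).round(1).tolist() for k in("side","scene")])
for k in("side","scene","wrist"):
    im=save(k,"r_"+k);h=cv2.cvtColor(im,cv2.COLOR_RGB2HSV)
    n,l,st,ce=cv2.connectedComponentsWithStats(cv2.inRange(h,(6,190,90),(18,255,255)))
    print(k,[(st[i].tolist(),ce[i].round(1).tolist()) for i in np.argsort(-st[1:,4])[:5]+1])
    for r in silhouettes("ink_orange",k)[:3]: print("  sil",r["p"],r["pixel"],r["mask"].sum())
    for r in silhouettes("clamp_bar",k)[:1]: print("  bar",r["p"],r["pixel"])
    n,l,st,ce=cv2.connectedComponentsWithStats(cv2.inRange(h,(0,160,80),(5,255,255)))
    print("  red",[(st[i].tolist(),ce[i].round(1).tolist()) for i in np.argsort(-st[1:,4])[:4]+1])
E
```

```text
18.3333 [ 0.4849 -0.197   0.3183] [ 1.1188  0.4133 -1.1556  1.6186  0.3856  1.3564  1.6862]
expected top z.154 [[[371.5, 155.2], [370.5, 168.8]], [[270.2, 219.5], [271.5, 227.2]]]
side [([595, 107, 34, 37, 520], [611.6, 127.0]), ([569, 98, 29, 33, 481], [582.6, 115.0]), ([391, 102, 19, 25, 314], [400.4, 114.8]), ([628, 134, 12, 23, 159], [635.1, 148.1]), ([518, 11, 14, 11, 139], [524.6, 16.1])]
  sil 0.69 [371.5, 169.2] 602
  sil 0.6 [169.9, 268.2] 1024
  sil 0.33 [368.7, 206.1] 95
  bar 0.65 [345.7, 116.8]
  red [([180, 161, 21, 13, 131], [190.5, 168.7]), ([330, 84, 23, 18, 129], [341.4, 92.5]), ([244, 132, 18, 12, 115], [253.0, 139.0]), ([299, 107, 17, 10, 103], [307.2, 112.8])]
scene [([201, 294, 20, 15, 180], [210.0, 301.1]), ([261, 215, 18, 15, 112], [270.3, 222.0]), ([472, 10, 2, 1, 2], [472.5, 10.0]), ([322, 43, 2, 1, 2], [322.5, 43.0]), ([221, 297, 2, 1, 2], [221.5, 297.0])]
  sil 0.68 [211.6, 302.7] 872
  sil 0.6 [269.0, 223.5] 402
  sil 0.55 [290.5, 240.7] 6487
  bar 0.77 [288.1, 231.7]
  red [([550, 75, 28, 32, 468], [562.8, 92.8]), ([530, 59, 25, 32, 428], [542.0, 76.1]), ([511, 44, 23, 31, 400], [522.4, 60.6]), ([554, 168, 22, 20, 206], [564.1, 178.5])]
wrist [([66, 225, 53, 37, 993], [87.4, 239.8]), ([298, 180, 39, 63, 922], [318.5, 195.9]), ([122, 203, 37, 37, 357], [146.8, 216.7]), ([135, 0, 16, 18, 26], [143.3, 7.0]), ([151, 22, 3, 10, 13], [151.9, 26.2])]
  sil 0.88 [316.3, 205.8] 2773
  sil 0.44 [137.6, 35.6] 4004
  bar 0.65 [271.3, 314.2]
  red [([123, 0, 42, 60, 751], [151.6, 35.8]), ([174, 42, 1, 4, 4], [174.0, 43.5]), ([175, 35, 1, 3, 3], [175.0, 36.0]), ([174, 30, 1, 2, 2], [174.0, 30.5])]
```

```bash
python3 t.py .6365 -.165 .41 .2
```

```text
18.7833 [ 1.1206  0.416  -1.1514  1.6294  0.3875  1.3531  1.6846] [ 0.4804 -0.1988  0.3124]
[-0.1595  0.0023 -0.0979] [-0.001  -0.0019  1.5699] [ 0.0019 -0.001  -1.5717]
```

Request:
jog_arm(
  motion=[
    [[0,0,-0.03,0,0,0.1,-0.4],[0,0,-0.06,0,0,0.22,-0.4],[0,0,-0.09,0,0,0.34,-0.4],[0,0,-0.098,0,0,0.46,-0.4],[-0.02,0,-0.098,0,0,0.58,-0.4],[-0.05,0,-0.098,0,0,0.7,-0.4],[-0.08,0,-0.098,0,0,0.82,-0.4],[-0.11,0.002,-0.098,0,0,0.94,-0.4],[-0.13,0.002,-0.098,0,0,1.06,-0.4],[-0.15,0.002,-0.098,0,0,1.18,-0.4]],
  ],
)

```text
clock: 19.62
position: [0.6288, -0.1662, 0.4097]
ee_rot: [-1.486, -2.766, 0.002]
force: [0.4, -1.2, 0.2]
width: 0.698
gripper_force: 0.0
```

```bash
python3 t.py .6365 -.165 .41 .2
```

```text
19.6167 [ 0.6244  0.5192 -0.8182  1.1232  0.3714  1.6435  0.489 ] [ 0.6288 -0.1662  0.4097]
[-0.0033  0.0071 -0.0003] [-0.0025 -0.0009  0.385 ] [ 0.0012 -0.0035 -2.7566]
```

Request:
jog_arm(
  motion=[
    [[-0.003,0.007,0,0,0,0.12,-0.4],[-0.003,0.007,0,0,0,0.24,-0.4],[-0.003,0.007,0,-0.002,0,0.36,-0.4],[-0.003,0.007,0,-0.002,0,0.385,-0.4],[-0.003,0.007,0,-0.002,0,0.385,-0.4]],
  ],
)

```text
clock: 20.03
position: [0.6348, -0.1657, 0.4106]
ee_rot: [1.981, 2.438, -0.0]
force: [0.3, -1.3, -0.5]
width: 0.701
gripper_force: 0.0
```

```bash
python3 - <<'E'
from h import *
p=K("wrist");w=save("wrist","w8");h=cv2.cvtColor(w,cv2.COLOR_RGB2HSV)
s=observe();r=R.from_rotvec(s["ee_rot"]).as_matrix();print(s["clock"],s["position"],s["joints"])
n,l,st,ce=cv2.connectedComponentsWithStats(cv2.inRange(h,(0,150,60),(6,255,255)))
for i in np.argsort(-st[1:,4])[:3]+1:
    c=ce[i];print(st[i],c,"tool frame",(atz("wrist",[c,(st[i][0],c[1]),(st[i][0]+st[i][2],c[1])],.329,p)-s["position"])@r)
print("pred",proj("wrist",[[.6367,-.167,.329]],p))
E
```

```text
20.0833 [ 0.6347 -0.1659  0.4108] [ 0.5783  0.5083 -0.735   1.111   0.3335  1.6346  0.1401]
[ 307  140   21  131 2580] [316.5368 203.6326] tool frame [[ 0.002   0.      0.0818]
 [ 0.002  -0.0073  0.0818]
 [ 0.002   0.0089  0.0818]]
[501  57  29  49 493] [511.1663  82.6085] tool frame [[0.092  0.1392 0.0818]
 [0.0918 0.1317 0.0818]
 [0.0923 0.1533 0.0818]]
[448 222  38  19 281] [463.3843 229.9573] tool frame [[-0.0202  0.1173  0.0818]
 [-0.0201  0.1048  0.0818]
 [-0.0204  0.136   0.0818]]
pred [[318.6808 207.9292]]
```

Request:
jog_arm(
  motion=[
    [[0,0,0.03,0,0,0,-0.4],[0,0,0.06,0,0,0,-0.4],[0,0,0.08,0,0,0,-0.4],[0,0,0.1,0,0,0,-0.4],[0,0,0.1,0,0,0,0.4],[0,0,0.1,0,0,0,1],[0,0,0.1,0,0,0,1],[0,0,0.1,0,0,0,1],[0,0,0.1,0,0,0,1],[0,0,0.1,0,0,0,1]],
  ],
  force=35,
)

```text
clock: 20.92
position: [0.6351, -0.1661, 0.3124]
ee_rot: [1.982, 2.434, 0.002]
force: [-0.1, -0.8, -0.5]
width: 0.311
gripper_force: 0.0
```

```bash
python3 - <<'E'
import numpy as np
from h import *
s=observe();print(s["position"],s["width"]*92,s["force"],s["ee_rot"])
a0=1.76
for a in np.arange(1.76,-.01,-.11): print(round(a,2),round(-.18*(np.cos(a)-np.cos(a0)),3),round(.18*(np.sin(a0)-np.sin(a)),3))
E
```

```text
[ 0.6351 -0.1661  0.3124] 28.61299076975294 [-0.1425 -0.7721 -0.4658] [1.9817 2.4345 0.0021]
1.76 -0.0 0.0
1.65 -0.02 -0.003
1.54 -0.039 -0.003
1.43 -0.059 -0.001
1.32 -0.079 0.002
1.21 -0.097 0.008
1.1 -0.116 0.016
0.99 -0.133 0.026
0.88 -0.149 0.038
0.77 -0.163 0.051
0.66 -0.176 0.066
0.55 -0.187 0.083
0.44 -0.197 0.1
0.33 -0.204 0.118
0.22 -0.21 0.138
0.11 -0.213 0.157
-0.0 -0.214 0.177
```

Request:
jog_arm(
  motion=[
    [[0,0,0,0,0,0,1],[0,0,0,0,0,0,1],[0,0,0,0,0,0,1],[0,0,0,0,0,0,1],[0,0,0,0,0,0,1]],
  ],
)

```text
clock: 21.33
position: [0.6352, -0.1661, 0.3119]
ee_rot: [1.982, 2.434, 0.002]
force: [2.2, 0.3, 3.1]
width: 0.162
gripper_force: 35.0
```

Request:
jog_arm(
  motion=[
    [[0,-0.01,-0.001,0,0,0,1],[0,-0.02,-0.003,0,0,0,1],[0,-0.039,-0.003,0,0,0,1],[0,-0.059,-0.001,0,0,0,1],[0,-0.079,0.002,0,0,0,1],[0,-0.097,0.008,0,0,0,1],[0,-0.116,0.016,0,0,0,1],[0,-0.133,0.026,0,0,0,1],[0,-0.149,0.038,0,0,0,1],[0,-0.149,0.038,0,0,0,1]],
  ],
)

```text
clock: 22.17
position: [0.4861, -0.1954, 0.2715]
ee_rot: [-1.982, -2.435, -0.001]
force: [0.8, 4.7, -8.7]
width: 0.158
gripper_force: 35.0
```

```bash
cat > arc.py <<'E'
from h import *
s=observe();r=R.from_rotvec(s["ee_rot"]).as_matrix();g=s["position"]-G*r[:,2]
ex=np.array([np.cos(.2),np.sin(.2),0]);h=np.array([.602,-.1687,.150]);d=g-h;u=-d@ex
print(s["clock"],s["position"],s["joints"],"w",s["width"]*92,"f",s["force"],"grasp u,z,r,ang",u,d[2],np.hypot(u,d[2]),np.arctan2(d[2],u))
for c in("side","scene"):
    im=get_image(c);n,l,st,ce=cv2.connectedComponentsWithStats(cv2.inRange(cv2.cvtColor(im,cv2.COLOR_RGB2HSV),(0,150,70),(6,255,255)))
    q=proj(c,[g])[0]; print(c,"pred",q,[(st[i].tolist(),ce[i].round(1).tolist()) for i in range(1,n) if st[i,4]>15 and np.hypot(*(ce[i]-q))<25])
E
python3 arc.py
```

```text
22.1667 [ 0.4861 -0.1954  0.2715] [ 0.8825  0.3377 -0.7849  1.7027  0.2518  1.2075  0.2392] w 14.552040689667022 f [ 0.7512  4.7305 -8.7303] grasp u,z,r,ang 0.11885187853024956 0.14025145871732717 0.1838375388828607 0.8678020460987527
side pred [383.1959 120.6731] [([373, 119, 12, 12, 58], [379.0, 124.7])]
scene pred [259.0885 191.9971] [([246, 196, 10, 8, 36], [250.6, 199.6])]
```

Request:
jog_arm(
  motion=[
    [[0,-0.01,0.015,0,0,0,1],[0,-0.023,0.03,0,0,0,1],[0,-0.035,0.046,0,0,0,1],[0,-0.044,0.063,0,0,0,1],[0,-0.051,0.082,0,0,0,1],[0,-0.057,0.1,0,0,0,1],[0,-0.058,0.11,0,0,0,1],[0,-0.058,0.11,0,0,0,1]],
  ],
)

```text
clock: 22.93
position: [0.4278, -0.2071, 0.1603]
ee_rot: [-1.979, -2.43, 0.005]
force: [-9.4, 5.4, -3.3]
width: 0.159
gripper_force: 35.0
```

```bash
python3 arc.py
```

```text
22.9333 [ 0.4278 -0.2071  0.1603] [ 0.9332  0.3732 -0.7543  1.9605  0.3146  0.9354  0.2256] w 14.62936916521988 f [-9.4103  5.3653 -3.3323] grasp u,z,r,ang 0.17824083948674985 0.029149343555309265 0.18060864068655955 0.16210408891180667
side pred [397.2593 158.5368] [([389, 155, 10, 13, 56], [393.9, 160.9])]
scene pred [250.9756 198.713 ] [([239, 202, 8, 7, 28], [242.5, 205.0])]
```

Request:
jog_arm(
  motion=[
    [[0,-0.001,0.006,0,0,0,1],[0,-0.002,0.012,0,0,0,1],[0,-0.002,0.018,0,0,0,1],[0,-0.002,0.024,0,0,0,1],[0,-0.002,0.027,0,0,0,1],[0,-0.002,0.027,0,0,0,1]],
  ],
)

```text
clock: 23.53
position: [0.4254, -0.2076, 0.1342]
ee_rot: [-1.979, -2.43, 0.007]
force: [-11.5, 3.5, -2.4]
width: 0.163
gripper_force: 35.0
```

```bash
python3 arc.py
```

```text
23.5333 [ 0.4254 -0.2076  0.1342] [ 0.9144  0.4047 -0.7351  1.995   0.3504  0.8791  0.1934] w 14.953493954991725 f [-11.4994   3.5496  -2.4371] grasp u,z,r,ang 0.18067752971010392 0.0030250435199278836 0.18070285174961392 0.016741212433404328
side pred [397.1575 165.6868] [([389, 162, 10, 13, 57], [393.7, 168.1])]
scene pred [251.4781 202.3498] [([239, 206, 8, 6, 24], [242.8, 208.7])]
```

Request:
jog_arm(
  motion=[
    [[0,-0.002,0.003,0,0,0,1],[0,-0.003,0.006,0,0,0,1],[0,-0.003,0.006,0,0,0,1]],
  ],
)

```text
clock: 23.88
position: [0.4253, -0.2077, 0.1294]
ee_rot: [-1.981, -2.434, 0.001]
force: [-5.0, 5.8, 0.0]
width: 0.162
gripper_force: 35.0
```

```bash
python3 arc.py
```

```text
23.8833 [ 0.4253 -0.2077  0.1294] [ 0.9143  0.4087 -0.7329  2.0046  0.3567  0.8614  0.1895] w 14.905946082290559 f [-5.0414  5.8101  0.0418] grasp u,z,r,ang 0.1808297510323196 -0.001810164270211051 0.180838810970145 -0.01000998895403074
side pred [397.0612 166.9504] [([389, 163, 10, 13, 57], [393.7, 169.1])]
scene pred [251.617  203.0747] [([240, 207, 7, 6, 22], [243.0, 209.5])]
```

Request:
jog_arm(
  motion=[
    [[0,-0.001,0.002,0,0,0,1],[0,-0.001,0.004,0,0,0,1],[0,-0.001,0.004,0,0,0,1]],
  ],
)

```text
clock: 24.23
position: [0.4255, -0.2081, 0.1276]
ee_rot: [-1.982, -2.436, 0.002]
force: [-12.5, 8.6, 30.0]
width: 0.163
gripper_force: 35.0
```

```bash
python3 arc.py
```

```text
24.2333 [ 0.4255 -0.2081  0.1276] [ 0.9125  0.4101 -0.7313  2.0078  0.3617  0.8554  0.1854] w 14.95273564273014 f [-12.5      8.6342  29.956 ] grasp u,z,r,ang 0.18078491086916532 -0.003556692671967232 0.18081989398496748 -0.019671077013296144
side pred [397.0602 167.3333] [([389, 163, 10, 13, 56], [393.8, 169.1])]
scene pred [251.5991 203.4205] [([240, 207, 7, 6, 23], [243.1, 209.6])]
```

Hard stop is reached (30 N and the bar no longer moves). I open and rise.

Request:
jog_arm(
  motion=[
    [[0,0.001,-0.003,0,0,0,0.3],[0,0.001,-0.003,0,0,0,0.1],[0,0.001,-0.003,0,0,0,0.1],[0,0.001,-0.003,0,0,0,0.1],[0,0,-0.02,0,0,0,0.1],[0,0,-0.05,0,0,0,0.1],[0,0,-0.09,0,0,0,0.1],[0,0,-0.1,0,0,0,0.1]],
  ],
)

```text
clock: 25.0
position: [0.4286, -0.2097, 0.2307]
ee_rot: [1.979, 2.431, 0.004]
force: [1.9, -0.8, 0.1]
width: 0.452
gripper_force: 0.0
```

```bash
python3 - <<'E'
from h import *
s=observe();print(s["clock"],s["position"],s["width"]*92,s["force"])
ex=np.array([np.cos(.2),np.sin(.2),0]);ey=np.array([-ex[1],ex[0],0]);c=np.array([.5138,-.1866,.03])
B=c-.09*ex+[0,0,.12]
for k in("side","scene","wrist"):
    im=save(k,"f_"+k);h=cv2.cvtColor(im,cv2.COLOR_RGB2HSV);q=proj(k,[B-.049*ey,B+.049*ey])
    n,l,st,ce=cv2.connectedComponentsWithStats(cv2.inRange(h,(0,150,70),(6,255,255)));print(k,"bar pred ends",q.round(1).tolist(),[(st[i].tolist(),ce[i].round(1).tolist()) for i in range(1,n) if st[i,4]>12 and np.abs(ce[i]-q.mean(0)).max()<45])
    n,l,st,ce=cv2.connectedComponentsWithStats(cv2.inRange(h,(50,80,40),(85,255,255)));kk=c-.029*ex+.109*ey;kk[2]=.064;q=proj(k,[kk])[0]
    print("  key pred",q.round(1),[(st[i].tolist(),ce[i].round(1).tolist()) for i in range(1,n) if st[i,4]>12 and np.abs(ce[i]-q).max()<45])
E
```

```text
25.0 [ 0.4286 -0.2097  0.2307] 41.591146350274855 [ 1.8515 -0.7512  0.0857]
side bar pred ends [[404.5, 159.0], [387.9, 175.1]] [([388, 156, 20, 20, 103], [398.2, 165.2])]
  key pred [358.4 199.2] [([332, 187, 23, 15, 201], [343.5, 194.1]), ([354, 195, 13, 10, 79], [359.8, 199.3])]
scene bar pred ends [[240.6, 211.3], [264.0, 193.7]] [([240, 202, 13, 11, 47], [246.0, 207.4])]
  key pred [290.8 207.5] [([285, 204, 11, 10, 65], [290.0, 208.5]), ([296, 213, 16, 11, 100], [303.3, 218.5])]
wrist bar pred ends [[316.3, 259.6], [316.7, 134.6]] [([303, 135, 21, 136, 2629], [312.8, 202.0])]
  key pred [382.3  61.7] [([360, 46, 35, 40, 1280], [376.7, 65.3])]
```

```bash
python3 - <<'E'
from h import *
s=observe();r=R.from_rotvec(s["ee_rot"]).as_matrix();p=K("wrist")
im=save("wrist","k1");h=cv2.cvtColor(im,cv2.COLOR_RGB2HSV)
m=cv2.inRange(h,(50,80,40),(85,255,255));n,l,st,ce=cv2.connectedComponentsWithStats(m);i=[i for i in range(1,n) if st[i,4]>500 and abs(ce[i][0]-377)<15][0]
pts=np.argwhere(l==i)[:,::-1];rc=cv2.minAreaRect(pts.astype(np.float32));print(rc);b=cv2.boxPoints(rc)
c=atz("wrist",b,.064,p);print(c,c.mean(0));print(np.median(h[pts[:,1],pts[:,0],2]))
ex=np.array([np.cos(.2),np.sin(.2),0]);ey=np.array([-ex[1],ex[0],0]);C=np.array([.5138,-.1866,0]);d=c.mean(0)-C;print("printer frame",d@ex,d@ey)
m=[r for r in silhouettes("run_key_top","wrist")][:2];print([(q["p"],q["pixel"],q["mask"].sum()) for q in m])
t=c.mean(0)+.006*ey; print("target",t,(t-s["position"])@r)
E
python3 t.py .46 -.08 .10 .2
```

```text
((378.5, 66.0), (38.0, 33.0), 90.0)
[[ 0.4423 -0.0771  0.064 ]
 [ 0.472  -0.0706  0.064 ]
 [ 0.4806 -0.1031  0.064 ]
 [ 0.4501 -0.1096  0.064 ]] [ 0.4612 -0.0901  0.064 ]
132.0
printer frame -0.03234123683261016 0.10500856831788682
[(0.68, [377.8, 66.0], np.int64(1284)), (0.45, [459.0, 131.4], np.int64(81108))]
target [ 0.46   -0.0842  0.064 ] [0.1168 0.0577 0.1625]
25.25 [ 0.9913  0.2914 -0.7912  1.8812  0.2357  1.0648  0.3093] [ 0.4255 -0.2096  0.225 ]
[0.1199 0.06   0.125 ] [-0.0002 -0.0002  0.0036] [ 0.0003 -0.0004 -3.138 ]
```

Request:
jog_arm(
  motion=[
    [[0.03,0.015,0,0,0,0,1],[0.06,0.03,0,0,0,0,1],[0.09,0.045,0,0,0,0.004,1],[0.117,0.058,0,0,0,0.004,1],[0.118,0.058,0.03,0,0,0.004,1],[0.118,0.058,0.07,0,0,0.004,1],[0.118,0.058,0.1,0,0,0.004,1],[0.118,0.058,0.13,0,0,0.004,1],[0.118,0.058,0.14,0,0,0.004,1],[0.118,0.058,0.14,0,0,0.004,1]],
  ],
)

```text
clock: 26.08
position: [0.4568, -0.0817, 0.0833]
ee_rot: [-1.984, -2.429, 0.003]
force: [0.3, 0.1, 0.6]
width: 0.002
gripper_force: 0.0
```

```bash
python3 t.py .46 -.0842 .064 .2; python3 -c "
from h import *
s=observe();print(s['width']*92,s['force'])"
```

```text
26.0833 [ 0.6263  0.474  -0.7323  2.0694  0.4535  0.766  -0.1868] [ 0.4568 -0.0817  0.0833]
[-0.0031  0.0027  0.0193] [-0.0047 -0.0023  0.001 ] [ 0.0036 -0.0074 -3.1406]
0.22290041881644992 [0.2524 0.0943 0.6427]
```

Now press: the key bottoms out at z ≈ 0.054.

Request:
jog_arm(
  motion=[
    [[-0.003,0.002,0.01,-0.004,0,0,1],[-0.003,0.002,0.018,-0.004,0,0,1],[-0.003,0.002,0.024,-0.004,0,0,1],[-0.003,0.002,0.028,-0.004,0,0,1],[-0.003,0.002,0.028,-0.004,0,0,1]],
  ],
)

```text
clock: 26.5
position: [0.4622, -0.0849, 0.0581]
ee_rot: [1.986, 2.428, 0.006]
force: [-0.0, -0.1, 0.2]
width: 0.001
gripper_force: 0.0
```

Request:
jog_arm(
  motion=[
    [[0,0,0.002,0,0,0,1],[0,0,0.004,0,0,0,1],[0,0,0.004,0,0,0,1]],
  ],
)

```text
clock: 26.75
position: [0.4621, -0.0848, 0.0544]
ee_rot: [1.986, 2.429, 0.006]
force: [0.3, -0.6, 2.1]
width: 0.004
gripper_force: 0.7
```

Request:
jog_arm(
  motion=[
    [[0,0,0.002,0,0,0,1],[0,0,0.004,0,0,0,1],[0,0,0.005,0,0,0,1],[0,0,0.005,0,0,0,1]],
  ],
)

```text
clock: 27.08
position: [0.4624, -0.0848, 0.0534]
ee_rot: [1.983, 2.426, 0.002]
force: [-22.0, -2.0, 76.8]
width: 0.007
gripper_force: 38.8
```

Hard stop; I back off at once and check.

Request:
jog_arm(
  motion=[
    [[0,0,-0.01,0,0,0,1],[0,0,-0.04,0,0,0,1],[0,0,-0.08,0,0,0,1],[0,0,-0.12,0,0,0,1],[-0.02,-0.03,-0.16,0,0,0,1],[-0.02,-0.06,-0.19,0,0,0,1],[-0.02,-0.08,-0.2,0,0,0,1],[-0.02,-0.08,-0.2,0,0,0,1]],
  ],
)

```text
clock: 27.75
position: [0.3838, -0.122, 0.2515]
ee_rot: [1.988, 2.423, 0.001]
force: [0.7, -0.4, -0.9]
width: 0.003
gripper_force: 0.0
```

```bash
python3 - <<'E'
from h import *
s=observe();print(s["clock"],s["position"],s["force"])
ex=np.array([np.cos(.2),np.sin(.2),0]);ey=np.array([-ex[1],ex[0],0]);C=np.array([.4612,-.0901,0])
W=C-.04*ex
def blobs(k,im,lo,hi,q,rad):
    n,l,st,ce=cv2.connectedComponentsWithStats(cv2.inRange(cv2.cvtColor(im,cv2.COLOR_RGB2HSV),lo,hi))
    return [(st[i].tolist(),ce[i].round(1).tolist()) for i in range(1,n) if st[i,4]>12 and np.abs(ce[i]-q).max()<rad]
old={"side":cv2.imread("pics/r_side.png")[:,:,::-1],"scene":cv2.imread("pics/r_scene.png")[:,:,::-1]}
for k in("side","scene"):
    im=save(k,"z_"+k)
    for nm,P,lo,hi in(("green",C,(50,80,40),(85,255,255)),("white",W,(0,0,200),(179,50,255))):
        up=proj(k,[P+[0,0,.064]])[0];dn=proj(k,[P+[0,0,.054]])[0]
        print(k,nm,"up",up.round(1),"down",dn.round(1),"old",blobs(k,old[k].copy(),lo,hi,up,12),"new",blobs(k,im,lo,hi,up,12))
    B=np.array([.5138,-.1866,.15])-.09*ex;q=proj(k,[B])[0];print(" bar",q.round(1),blobs(k,im,(0,150,70),(6,255,255),q,30))
    print(" orange",blobs(k,im,(6,190,90),(18,255,255),proj(k,[[.5138,-.1866,.13]])[0],15),"pred top home",proj(k,[[.5138,-.1866,.14]])[0].round(1))
E
```

```text
27.75 [ 0.3838 -0.122   0.2515] [ 0.6761 -0.3799 -0.8781]
side green up [360.  198.9] down [359.9 201.3] old [([353, 195, 13, 10, 76], [359.4, 199.3])] new [([353, 197, 13, 10, 72], [359.2, 201.4])]
side white up [371.  204.2] down [370.8 206.6] old [] new [([365, 200, 12, 9, 62], [370.7, 204.3])]
 bar [396.4 166.9] [([388, 156, 20, 20, 108], [397.8, 165.5])]
 orange [([373, 157, 11, 9, 55], [378.0, 161.1])] pred top home [371.2 158.7]
scene green up [289.3 207.5] down [289.5 208.9] old [([286, 204, 11, 11, 76], [290.5, 209.0])] new [([285, 205, 12, 10, 78], [290.5, 209.6])]
scene white up [281.8 200.3] down [282.  201.8] old [] new [([279, 199, 7, 6, 25], [282.4, 201.4])]
 bar [252.4 202.4] [([240, 193, 24, 20, 90], [252.2, 202.6])]
 orange [] pred top home [270.5 221.5]
```

```bash
python3 - <<'E'
from h import *
print(tri([("side",(397.9,165.8)),("scene",(252.0,202.8))]))
E
```

```text
[ 0.4256 -0.2082  0.1517]
```

Green is down, white is up and the bar sits at z ≈ 0.150 (closed, pressed to its stop). The robot is clear, so I hand in.

```bash
python3 -c "
from cell import sign_off
print(sign_off())"
```

```text
the job is handed in; nothing more can be done
None
```

The orange tank was stood and released on the mat, then loaded in the cradle. The clamp is closed to its stop and the green key is down with the white key up; the job was handed in at about 28 s, with the judging result not shown to me.

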